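# Change the earth plates on the spray turntable

### The job

The black earth plates clamped on the spray turntable are dry and the power is off: first turn the selector, which was left on a forward speed, back to off, counting the clicks (pointer on the white mark; one click too far is reverse), then undo the brass nut in the middle, whose left-hand thread loosens clockwise, about three quarters of a turn until its engraved mark comes to the red line on the clamp disc. Draw out every black plate and lay it flat on the floor of the blue tray, none on top of another, then pick every bare plate off the bench and slide it into a free place on the platter as the black ones were, pointing outward with about 2 cm of one end under the disc. Last, screw the nut back down anticlockwise until its mark is at the white line and the disc grips the bare plates; leave the cup, the spray can and the lamp bracket where they stand.

Things in the scene. Friction and masses are not known exactly. Their poses are not given: they have to be found in the camera images.
- turntable: spray turntable, round grey base 160 mm across, aluminium platter 210 mm across (top 84 mm above the bench), control pod on its -x side (top 80 mm above the bench). Fixed; the platter is braked and does not turn. Origin on the bench under the platter's axis, z up.
- selector (a joint): selector knob on the pod, rad, clockwise from above positive: 0 = off, pointer on the long white mark; one click = 0.524 rad (30 degrees); +1 to +3 clicks forward (green marks), -1 to -3 reverse (orange marks), no stop at off. Springs into the nearest click when let go (about 0.05 N m from click to click). Starts 1 to 3 clicks forward
- selector_grip (a point): on the selector's axis, at the height to grip it, 18 mm above the pod's top. The grip is a black bar 42 mm long, 13 mm thick, 22 mm high (its top 10 mm above this point). x of this point is the direction of the bar's white pointer
- selector_pointer (a point): pointer end of the selector bar, on its top face, 20 mm out from its axis
- clamp_nut (a joint): brass clamp nut on the central stud, rad, clockwise from above positive. Left-hand thread: clockwise loosens and lifts nut and clamp disc together, 0.95 mm per rad. Tight at 0 (engraved mark at the white line, the start within 0.15 of it), open at 4.71 (mark at the red line). Turns with 0.12 N m, stays where left, does not come off (stops at -0.25 and 6.6)
- nut_grip (a point): on the nut's axis, at the middle of its hexagon: hexagon 36 mm across flats, 42 mm across corners, 26 mm high (12 mm above to 14 mm below this point, where its round flange of 50 mm begins), corners notched. Two flats face along +y and -y of this point, the others every 60 degrees. The stud stands up to 13 mm above the nut
- nut_mark (a point): outer end of the black engraved line on the nut's flange, 24.5 mm from its axis; the line also runs up one flat and over the top face
- red_line (a point): middle of the red line on the clamp disc, 35.5 mm from the nut's axis, on its top face: nut mark here = open. It rises with the disc but does not turn
- white_line (a point): middle of the white line on the clamp disc, 35.5 mm from the nut's axis, on its top face: nut mark here = tight
- clamp_disc: dark steel clamp disc round the stud under the nut, 92 mm across, 8 mm thick; origin at the middle of its underside, 90 mm above the bench when tight (on the plates) and about 94 mm when open, so that a 6 mm plate then slides freely between it and the platter. It rises and sinks with the nut
- black_a: flat steel earth plate, 76 x 24 x 6 mm, 86 g, painted black but for one bare end; absent in some starts. Origin at its middle (half thickness), x along its length toward the painted end, z through its thickness. Starts lying radially on the platter (underside 84 mm above the bench), 24 to 100 mm from the nut's axis, the inner 22 mm pinched under the clamp disc; takes no harm from being gripped by its long edges
- black_b: flat steel earth plate, 76 x 24 x 6 mm, 86 g, painted black but for one bare end; absent in some starts. Origin at its middle (half thickness), x along its length toward the painted end, z through its thickness. Starts lying radially on the platter (underside 84 mm above the bench), 24 to 100 mm from the nut's axis, the inner 22 mm pinched under the clamp disc; takes no harm from being gripped by its long edges
- black_c: flat steel earth plate, 76 x 24 x 6 mm, 86 g, painted black but for one bare end; absent in some starts. Origin at its middle (half thickness), x along its length toward the painted end, z through its thickness. Starts lying radially on the platter (underside 84 mm above the bench), 24 to 100 mm from the nut's axis, the inner 22 mm pinched under the clamp disc; takes no harm from being gripped by its long edges
- black_d: flat steel earth plate, 76 x 24 x 6 mm, 86 g, painted black but for one bare end; absent in some starts. Origin at its middle (half thickness), x along its length toward the painted end, z through its thickness. Starts lying radially on the platter (underside 84 mm above the bench), 24 to 100 mm from the nut's axis, the inner 22 mm pinched under the clamp disc; takes no harm from being gripped by its long edges
- bare_a: flat unpainted steel earth plate, 76 x 24 x 6 mm, 86 g, both ends alike, a small hole near each; one of the two may be absent. Origin at its middle (half thickness), x along its length, z through its thickness. Starts lying flat on the bench. When clamped its middle lies 62 mm (52 to 74) from the nut's axis, 87 mm above the bench
- bare_b: flat unpainted steel earth plate, 76 x 24 x 6 mm, 86 g, both ends alike, a small hole near each; one of the two may be absent. Origin at its middle (half thickness), x along its length, z through its thickness. Starts lying flat on the bench. When clamped its middle lies 62 mm (52 to 74) from the nut's axis, 87 mm above the bench
- tray: blue open steel tray, 264 x 124 x 20 mm outside, walls and floor 3 mm, 0.6 kg, loose on the bench. Origin under its middle, on the bench; x along its long side, y along its short side, z up. Four plates fit side by side across it, about 58 mm apart
- parts_cup: tin cup, 76 mm across, 61 mm high, loose; origin at the middle of its underside; leave alone
- spray_black: black aerosol paint can, 67 mm across, 200 mm high, loose; origin at the middle of its underside; leave alone
- bracket: black folded steel lamp bracket, 48 x 87 x 32 mm, loose; origin at the middle of its underside; leave alone

How it is judged:
By the outcome, as a careful person would: the job done as asked, in the order asked, and still so for the second after the job is handed in, with the robot touching nothing.
Of black_a, black_b, black_c, black_d only 2 to 3 are there at a start; the rules pass over those that are not, and their reading is None.
Of bare_a, bare_b only 1 to 2 are there at a start; the rules pass over those that are not, and their reading is None.
At some moment in a run one of tray may be knocked a few centimetres aside while the robot is not near it.
Once in a run the grip may slacken for a moment while it holds something.
It also fails if it takes over 210 s, if anything falls off the work surface, if the arm or the gripper's body presses on something with over 40 N, if the wrist force passes 120 N, or if a joint passes its speed limit or range.

### The arm

A 6-joint arm with a two-finger parallel gripper is mounted at the origin on a cart in front of the work surface, level with it; the furniture and walls round the work are solid. World frame = base frame: x ahead of the robot, y to its left, z up, the work surface at z = 0. Lengths are in m, angles in degrees, forces in N, time in s.
With the tool pointing down it reaches from about 0.25 to 0.725 m from the base axis. Payload 9.7 kg.
Tool frame: the origin (TCP) lies at the very end of the fingers, on their centre line; the grasp point (between the pads) lies 19 mm behind it (bot.hold_point_z is the distance from the TCP to the grasp point, in m); z points along the fingers, y is the line along which they close (so a half turn about z gives the same grasp; the last joint's range is limited). The gripper opens to 85 mm and grips with 20 to 120 N. Pads are 22 mm wide; open, the fingers measure 114 mm over their backs; the gripper's body (76 mm by 85 mm) begins 54 mm behind the grasp point. The pads swing forward as they close: fully open they stand 13 mm farther back than shut.
Start: joints at [-67.552, 4.979, 10.078, 95.1, 0, 90], TCP at [0.21, -0.508, 0.231] pointing down, gripper open.
Joint ranges: [-179.16, 179.16], [-48.56, 103.87], [-65.8, 70.77], [-126.05, 130.52], [-82.76, 87.17], [-180, 180]. Speed limits (degrees/s): [127.2, 127.2, 147.25, 180, 180, 180].

### API

Orientations are given as [roll, pitch, yaw] about the fixed x, y, z axes, in that order (R = Rz(yaw) Ry(pitch) Rx(roll)).
In Python, from workcell import bot gives the robot as it stands.
- The arm moves only by the tool play_rows, never from a script. Its argument "targets" is a list of rows, each an object with "grip": the closure in counts, from 0 (fully open) to 255 (shut); "linear": the shift along the world's x, y, z in cm, a list of three; "delta_rot": the turn, a rotation vector about the world's x, y, z in rad, a list of three. A call has 1 to 10 rows; each row is the pose to reach, as a shift and turn from the pose commanded when the call began; what a row does not reach only later rows make up. A row lasts 1/10 s, in which the tool goes at most 50 mm and 8.59 degrees, less where a joint would pass 70% of its speed; a pose out of reach is approached as far as the arm can. A call with a gripper value outside its range is refused whole. The fingers move at their own pace and stop on an object; "force" is the grip in N (left out, the last holds). Time passes only in rows, so rows that repeat a pose let the fingers close. It gives the time, the measured TCP pose, the force, the opening and the grip force at its end, in the units of the state.
- bot.get_obs(): the state, without advancing time (a new reading comes with each control period).
- bot.camera(name): name is "scene" or "top" or "wrist"; returns a dict with "color" (420x560x3 uint8, red, green, blue), "range_z" (420x560 float32, m along the optical axis (not along the pixel's ray), 0 where there is no reading), "fov_y" (degrees; the focal length in pixels is half the picture's height over the tangent of half this angle, whatever the lens; pixels are square), "cx", "cy" (the principal point, pixels), "world_to_cam" (4x4, takes a point from world to camera coordinates). Camera axes: x right, y up, looking along -z (the intrinsics and any distortion apply to the point x, -y, -z); pixel columns grow to the right and rows downward; lengths in m; the calibration is good to about 2 mm. A picture is of the moment at which its call begins.
- bot.job_done(): hands the job in; it is judged then, once.
Trained networks look in a picture, given as the dict that the camera call returned (one of the last four; its "shot" number tells which), for a name from the list of things; names that differ only in an ending like _2 or _b are one class to them, and where a whole thing is asked for, a point or a joint stands for the part that bears it (a point fixed in the world has none). Each returns a list of dicts, best first, with "conf" (0 to 1); they miss things now and then, are a little off and sometimes report something else, mostly with a low value. They report only what shows in the picture. A call takes as long as a camera call.
- bot.search_frame(picture, target): "box" ([left, top, right, bottom] in pixels, round what is visible of it).
- bot.trace(picture, target): "pixels" (420x560 bool, what is visible of it) and "box" ([left, top, right, bottom] in pixels, round what is visible of it).
- bot.pinpoint(picture, target): "pixel" ([column, row] in pixels: a listed point, or the origin of a listed thing).
The state is a dict: "time": time; "q": joint angles; "qd": joint speeds; "joint_efforts": joint torques, N m; "ee_pos": TCP position; "tcp_rot": TCP orientation; "wrist_force": force on the tool from outside, world axes, zero at the start; "torque": the same for the moment, N m; "opening": finger opening in m; "grasp_force": force on a finger pad.
Only numpy, scipy, OpenCV 4.12 (cv2) and the standard library are available. Lean on these libraries where they do the work, as an engineer would, in place of code of your own. Each camera call takes 0.05 s, during which the arm holds its last target. There are 200 camera calls.

## Working session

There is one attempt and no reset: what is moved stays moved. The work goes in short steps, Python scripts to look and compute and a tool call to move; the robot and the scene stay as the last step left them, time stands still between calls to the robot, and variables do not carry over. Pictures are saved under pics/ and viewed, at most 14 in all, crops included, and the job is handed in when it is done.

Besides the shell and the picture viewer there is one more tool, called in YAML: its name, and indented under it one key for each argument. play_rows: Moves the arm, as the interface text tells. Its arguments: {"type":"object","properties":{"targets":{"type":"array","items":{"type":"object","properties":{"grip":{"type":"number"},"linear":{"type":"array","items":{"type":"number"}},"delta_rot":{"type":"array","items":{"type":"number"}}}}},"force":{"type":"number"}},"required":["targets"]}

```bash
mkdir -p pics
cat > h.py <<'E'
import numpy as np, cv2, sys
from workcell import bot
def K(p):
    h=p["color"].shape[0]; return h/2/np.tan(np.radians(p["fov_y"])/2)
def px2w(p,u,v,z=None,d=None):
    f=K(p); r=np.array([(u-p["cx"])/f,-(v-p["cy"])/f,-1.0]); T=np.linalg.inv(p["world_to_cam"])
    o=T[:3,3]; w=T[:3,:3]@r
    if z is not None: return o+w*(z-o[2])/w[2]
    if d is None: d=p["range_z"][int(round(v)),int(round(u))]
    return o+w*d
def w2px(p,X):
    c=(p["world_to_cam"]@np.append(X,1))[:3]; f=K(p); return p["cx"]+f*c[0]/-c[2], p["cy"]-f*c[1]/-c[2]
def save(p,n,crop=None,s=1):
    im=cv2.cvtColor(p["color"],cv2.COLOR_RGB2BGR)
    if crop: im=im[crop[1]:crop[3],crop[0]:crop[2]]
    if s!=1: im=cv2.resize(im,None,fx=s,fy=s,interpolation=cv2.INTER_CUBIC)
    cv2.imwrite("pics/"+n+".png",im)
def rect(p,m,z):
    "min area rect of mask projected to plane z: centre, long-axis angle, sizes"
    v,u=np.nonzero(m); P=np.array([px2w(p,a,b,z)[:2] for a,b in zip(u,v)],dtype=np.float32)*1000
    (c,(w,h),a)=cv2.minAreaRect(P)
    if w<h: a+=90; w,h=h,w
    return np.round(c,1),round(a%180,1),round(w,1),round(h,1)
E
python3 - <<'E'
from h import *
print(bot.get_obs(), bot.hold_point_z)
for n in("top","scene"):
    p=bot.camera(n); save(p,n+"0",s=1.4); print(n,[k for k in p], p["fov_y"],p["cx"],p["cy"],np.round(np.linalg.inv(p["world_to_cam"]),3).tolist())
    for t,z in (("turntable",0),("selector_grip",.098),("selector_pointer",.108),("nut_grip",None),("nut_mark",None),("red_line",.098),("white_line",.098),("clamp_disc",.09),("black_a",.087),("bare_a",.003),("tray",0),("parts_cup",0),("spray_black",0),("bracket",0)):
        for r in bot.pinpoint(p,t)[:5]:
            u,v=r["pixel"]; print(t,round(r["conf"],2),np.round([u,v]),"z",np.round(px2w(p,u,v,z=z),3) if z is not None else "", "depth",np.round(px2w(p,u,v),3))
E
```

```text
{'time': 0.0, 'q': array([-6.75522182e+01,  5.01068553e+00,  1.00357086e+01,  9.50990113e+01,
       -6.74641356e-04,  9.00034461e+01]), 'qd': array([ 0.01415157, -0.04219069,  0.01701247, -0.05536139, -0.02982181,
       -0.00630081]), 'joint_efforts': array([-5.08248813e-04, -5.20383561e+01,  4.64807832e+01,  1.62120117e-02,
       -1.06349121e-04, -1.33168083e-05]), 'ee_pos': array([ 0.20992627, -0.50812496,  0.23059828]), 'tcp_rot': array([-1.79926012e+02,  6.79090879e-04,  2.24443366e+01]), 'wrist_force': array([ 0.36276439, -1.56714549, -0.20982685]), 'torque': array([-0.01145763,  0.02254882, -0.04867102]), 'grasp_force': 0.0, 'opening': 0.08514267678000688} 0.0187
top ['color', 'range_z', 'fov_y', 'cx', 'cy', 'world_to_cam', 'shot'] 53.493547788169856 282.32082312880124 196.76988442874463 [[0.024, 0.997, -0.072, 0.543], [-1.0, 0.024, -0.001, -0.038], [0.0, 0.072, 0.997, 1.174], [0.0, 0.0, 0.0, 1.0]]
turntable 0.56 [284. 213.] z [ 0.582 -0.043  0.   ] depth [ 0.577 -0.043  0.137]
turntable 0.35 [396. 233.] z [ 0.534 -0.357  0.   ] depth [ 0.534 -0.353  0.015]
selector_grip 0.5
[... 2983 characters left out ...]
0.09 ]
bare_a 0.5 [375. 198.] z [ 0.458 -0.218  0.003] depth [ 0.458 -0.216  0.005]
tray 0.79 [247. 343.] z [0.514 0.285 0.   ] depth [0.512 0.286 0.004]
tray 0.26 [366. 215.] z [ 0.456 -0.152  0.   ] depth [ 0.428 -0.052  0.108]
parts_cup 0.63 [216. 250.] z [0.708 0.134 0.   ] depth [0.684 0.156 0.041]
parts_cup 0.54 [306. 188.] z [ 0.633 -0.158  0.   ] depth [ 0.571 -0.038  0.128]
parts_cup 0.48 [368. 208.] z [ 0.46 -0.18  0.  ] depth [ 0.431 -0.076  0.108]
spray_black 0.7 [226. 202.] z [ 0.783 -0.002 -0.   ] depth [0.759 0.024 0.035]
bracket 0.88 [372. 160.] z [ 0.529 -0.358  0.   ] depth [ 0.524 -0.34   0.016]
bracket 0.15 [309. 187.] z [ 0.627 -0.167  0.   ] depth [ 0.566 -0.047  0.128]
```

View pics/top0.png

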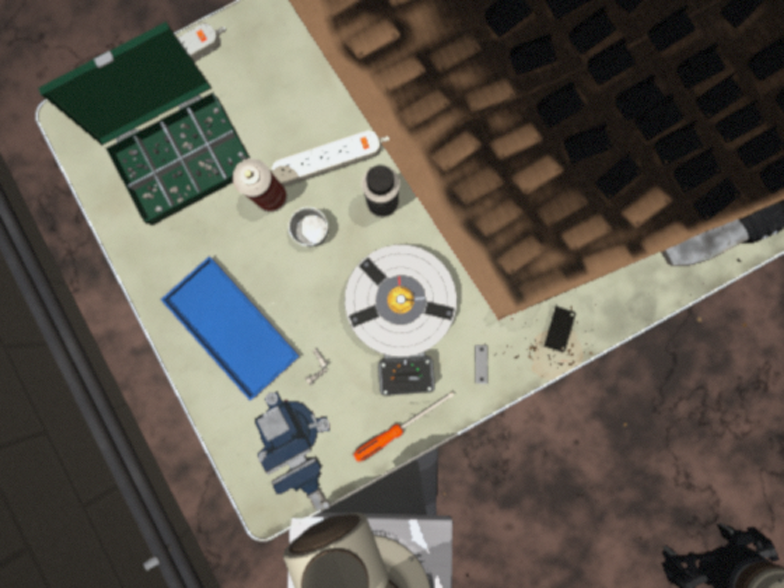

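View pics/scene0.png

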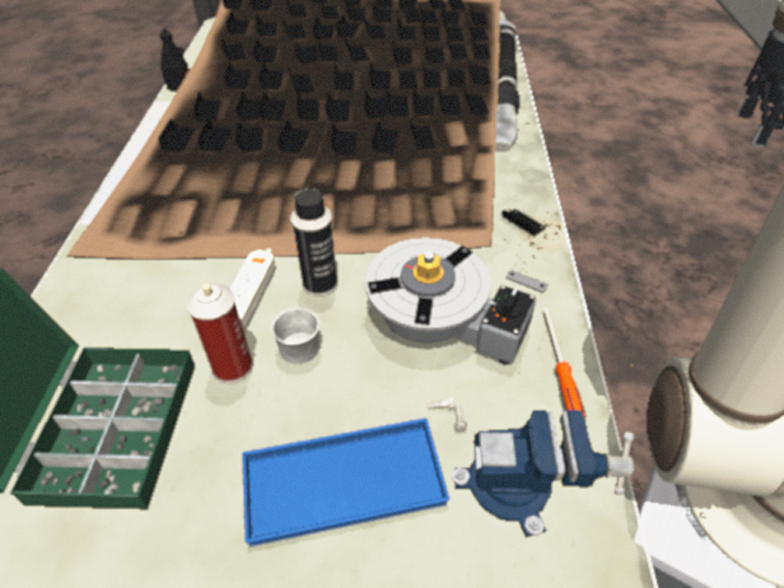

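The images show three black plates, one bare plate just right of the pod (top view about 480,362), and the selector pointing to -y. I'll move over the pod for a closer look with the wrist camera.

play_rows:
  targets:
    - {"grip": 0,"linear": [8,14,8],"delta_rot": [0,0,-0.6]}
    - {"grip": 0,"linear": [8,14,8],"delta_rot": [0,0,-0.6]}
    - {"grip": 0,"linear": [8,14,8],"delta_rot": [0,0,-0.6]}
    - {"grip": 0,"linear": [23,43,8],"delta_rot": [0,0,-1.96]}
    - {"grip": 0,"linear": [23,43,8],"delta_rot": [0,0,-1.96]}
    - {"grip": 0,"linear": [23,43,8],"delta_rot": [0,0,-1.96]}
    - {"grip": 0,"linear": [23,43,8],"delta_rot": [0,0,-1.96]}
    - {"grip": 0,"linear": [23,43,8],"delta_rot": [0,0,-1.96]}
    - {"grip": 0,"linear": [23,43,8],"delta_rot": [0,0,-1.96]}
    - {"grip": 0,"linear": [23,43,8],"delta_rot": [0,0,-1.96]}

```text
time: 2.5
ee_pos: [0.3033, -0.257, 0.3084]
tcp_rot: [-172.8, 0.7, -45.4]
wrist_force: [-0.2, -0.1, 0.5]
opening: 0.0855
grasp_force: 0.0
```

play_rows:
  targets:
    - {"grip": 0,"linear": [0,0,0],"delta_rot": [0,0,0]}

```text
time: 2.6
ee_pos: [0.3016, -0.258, 0.3089]
tcp_rot: [-172.8, 0.7, -45.6]
wrist_force: [1.0, 0.4, 0.4]
opening: 0.0852
grasp_force: 0.0
```

```bash
cat >> h.py <<'E'
from scipy.spatial.transform import Rotation as Ro
def go(x,y,z,yaw):
    "delta from measured pose to tool-down pose at yaw"
    o=bot.get_obs(); R=Ro.from_euler("xyz",o["tcp_rot"],degrees=True)
    R2=Ro.from_euler("xyz",[180,0,yaw],degrees=True)
    print("q",np.round(o["q"],1),"lin",np.round((np.array([x,y,z])-o["ee_pos"])*100,2),"rot",np.round((R2*R.inv()).as_rotvec(),3))
E
python3 -c "
from h import *
go(.44,-.078,.31,-90)"
```

```text
q [-45.7 -12.7   1.9 105.3   7.2 179.9] lin [13.84 18.    0.11] rot [-0.06   0.114 -0.772]
```

```bash
python3 -c "
from h import *
go(.44,-.078,.31,0)
go(.44,-.078,.31,90)"
```

```text
q [-45.7 -12.7   1.9 105.3   7.2 179.9] lin [13.84 18.    0.11] rot [-0.123  0.039  0.796]
q [-45.7 -12.7   1.9 105.3   7.2 179.9] lin [13.84 18.    0.11] rot [-0.143 -0.074  2.364]
```

play_rows:
  targets:
    - {"grip": 0,"linear": [14,18,0],"delta_rot": [0.02,0.122,0.787]}
    - {"grip": 0,"linear": [14,18,0],"delta_rot": [0.02,0.122,0.787]}
    - {"grip": 0,"linear": [14,18,0],"delta_rot": [0.02,0.122,0.787]}
    - {"grip": 0,"linear": [14,18,0],"delta_rot": [0.02,0.122,0.787]}
    - {"grip": 0,"linear": [14,18,0],"delta_rot": [0.02,0.122,0.787]}
    - {"grip": 0,"linear": [14,18,0],"delta_rot": [0.02,0.122,0.787]}
    - {"grip": 0,"linear": [14,18,0],"delta_rot": [0.02,0.122,0.787]}

```text
time: 3.3
ee_pos: [0.444, -0.0765, 0.3075]
tcp_rot: [-174.5, 7.5, -0.2]
wrist_force: [-1.5, 0.8, 0.1]
opening: 0.0853
grasp_force: 0.0
```

```bash
python3 -c "
from h import *
go(.44,-.078,.31,90)"
```

```text
q [-12.2   2.2  15.2 111.5   3.8 168. ] lin [-0.4  -0.15  0.25] rot [ 0.027 -0.179  1.576]
```

play_rows:
  targets:
    - {"grip": 0,"linear": [0,0,0],"delta_rot": [0.027,-0.179,1.576]}
    - {"grip": 0,"linear": [0,0,0],"delta_rot": [0.027,-0.179,1.576]}
    - {"grip": 0,"linear": [0,0,0],"delta_rot": [0.027,-0.179,1.576]}
    - {"grip": 0,"linear": [0,0,0],"delta_rot": [0.027,-0.179,1.576]}
    - {"grip": 0,"linear": [0,0,0],"delta_rot": [0.027,-0.179,1.576]}
    - {"grip": 0,"linear": [0,0,0],"delta_rot": [0.027,-0.179,1.576]}
    - {"grip": 0,"linear": [0,0,0],"delta_rot": [0.027,-0.179,1.576]}
    - {"grip": 0,"linear": [0,0,0],"delta_rot": [0.027,-0.179,1.576]}
    - {"grip": 0,"linear": [0,0,0],"delta_rot": [0.027,-0.179,1.576]}
    - {"grip": 0,"linear": [0,0,0],"delta_rot": [0.027,-0.179,1.576]}

```text
time: 4.3
ee_pos: [0.4428, -0.0781, 0.3087]
tcp_rot: [-179.5, -0.0, 85.1]
wrist_force: [-0.0, 0.2, 0.5]
opening: 0.0852
grasp_force: 0.0
```

play_rows:
  targets:
    - {"grip": 0,"linear": [0,0,0],"delta_rot": [0,0,0.06]}
    - {"grip": 0,"linear": [0,0,0],"delta_rot": [0,0,0.06]}

```text
time: 4.5
ee_pos: [0.4427, -0.0781, 0.3089]
tcp_rot: [-179.5, 0.0, 88.2]
wrist_force: [-0.0, -0.2, -0.4]
opening: 0.085
grasp_force: 0.0
```

```bash
cat >> h.py <<'E'
PTS=(("selector_grip",.098),("selector_pointer",.108),("nut_grip",None),("nut_mark",.101),("red_line",.098),("white_line",.098),("clamp_disc",.09))
def look(cam="wrist",pts=PTS):
    p=bot.camera(cam)
    for t,z in pts:
        for r in bot.pinpoint(p,t)[:4]:
            u,v=r["pixel"]; print(t,round(r["conf"],2),np.round([u,v]),"z",np.round(px2w(p,u,v,z=z),4) if z is not None else "", "depth",np.round(px2w(p,u,v),4))
    return p
E
python3 -c "
from h import *
go(.44,-.078,.31,90)
p=look(); save(p,'w1',s=1.4)
print(np.round(np.linalg.inv(p['world_to_cam']),3))"
```

```text
q [-1.000e+01 -5.700e+00  8.300e+00  1.044e+02 -1.000e-01  8.180e+01] lin [-0.27  0.01  0.11] rot [-0.    -0.008  0.031]
selector_grip 0.78 [274. 149.] z [ 0.4351 -0.0572  0.098 ] depth [ 0.4354 -0.0551  0.1096]
selector_pointer 0.84 [273. 177.] z [ 0.4334 -0.0831  0.108 ] depth [ 0.4324 -0.09    0.0812]
nut_grip 0.8 [426. 134.] z  depth [ 0.5683 -0.0421  0.1321]
nut_grip 0.59 [398. 196.] z  depth [ 0.5609 -0.1113  0.092 ]
nut_mark 0.89 [421. 157.] z [ 0.5777 -0.0695  0.101 ] depth [ 0.5674 -0.0636  0.1285]
nut_mark 0.5 [273. 150.] z [ 0.4336 -0.0579  0.101 ] depth [ 0.4339 -0.0563  0.1098]
red_line 0.64 [456. 127.] z [ 0.609  -0.0417  0.098 ] depth [ 0.6087 -0.0416  0.0987]
white_line 0.71 [424. 168.] z [ 0.5826 -0.0804  0.098 ] depth [ 0.5831 -0.0807  0.0968]
white_line 0.36 [469.  81.] z [ 6.156e-01 -2.000e-04  9.800e-02] depth [ 6.19e-01 -3.00e-04  9.09e-02]
white_line 0.2 [294. 249.] z [ 0.4526 -0.1651  0.098 ] depth [ 0.4542 -0.209   0.0069]
white_line 0.17 [346. 343.] z [ 0.5114 -0.2893  0.098 ] depth [ 0.527  -0.3597  0.0133]
clamp_disc 0.94 [417. 129.] z [ 0.5751 -0.0433  0.09  ] depth [ 0.5613 -0.0381  0.1287]
[[ 0.999  0.027  0.019  0.446]
 [-0.032  0.947  0.321  0.005]
 [-0.009 -0.321  0.947  0.452]
 [ 0.     0.     0.     1.   ]]
```

View pics/w1.png

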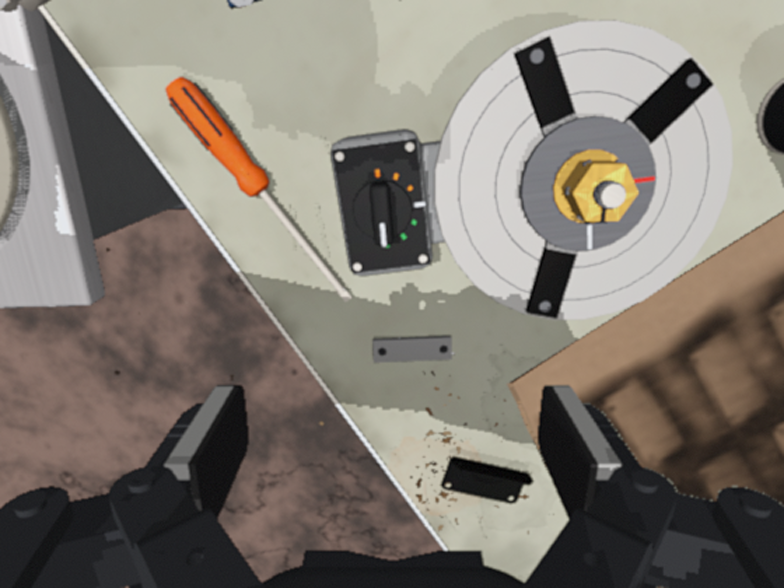

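The wrist view shows the off mark towards +x (px 420,204). The pointer is at -y (px 383,240) on the third green mark, so it needs 3 clicks anticlockwise. The turntable yaw is about 5.5°.

play_rows:
  targets:
    - {"grip": 130,"linear": [-0.8,1.75,-5],"delta_rot": [0,-0.008,0.115]}
    - {"grip": 130,"linear": [-0.8,1.75,-10],"delta_rot": [0,-0.008,0.115]}
    - {"grip": 130,"linear": [-0.8,1.75,-15],"delta_rot": [0,-0.008,0.115]}
    - {"grip": 130,"linear": [-0.8,1.75,-19],"delta_rot": [0,-0.008,0.115]}
    - {"grip": 130,"linear": [-0.8,1.75,-21],"delta_rot": [0,-0.008,0.115]}
    - {"grip": 130,"linear": [-0.8,1.75,-22.1],"delta_rot": [0,-0.008,0.115]}
    - {"grip": 130,"linear": [-0.8,1.75,-22.1],"delta_rot": [0,-0.008,0.115]}
    - {"grip": 130,"linear": [-0.8,1.75,-22.1],"delta_rot": [0,-0.008,0.115]}
  force: 25

```text
time: 5.7
ee_pos: [0.4358, -0.0601, 0.0886]
tcp_rot: [-180.0, 0.0, 94.9]
wrist_force: [0.9, -0.1, 0.5]
opening: 0.0417
grasp_force: 0.0
```

```bash
python3 -c "
from h import *
p=bot.camera('wrist');save(p,'w2',s=1.4);go(.435,-.06,.088,95);o=bot.get_obs();print(o['wrist_force'],o['opening'])"
```

```text
q [ -7.8 -10.6 -20.6  80.   -0.   77.3] lin [-0.1   0.02 -0.08] rot [0.    0.    0.002]
[-0.58311605 -0.85134309  0.1392496 ] 0.04206884148423022
```

View pics/w2.png

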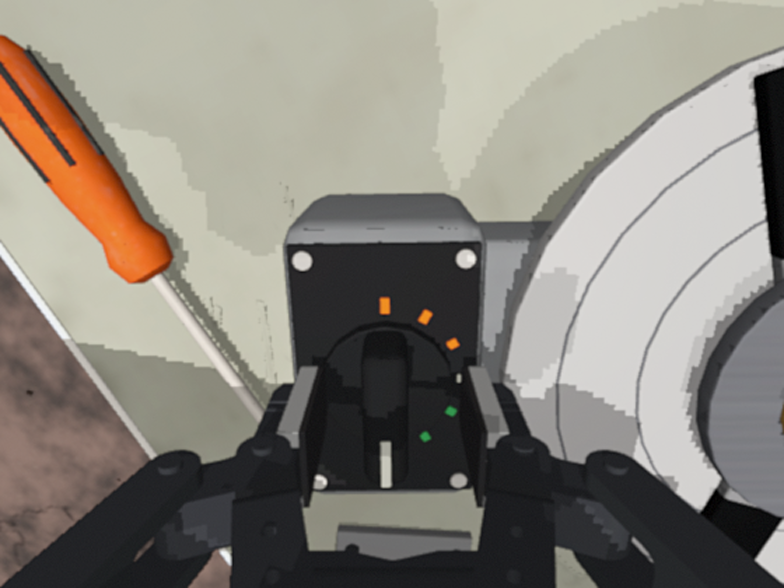

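The bar sits centred between the pads and aligned with the tool. I'll close on it and turn 90° anticlockwise.

play_rows:
  targets:
    - {"grip": 235,"linear": [-0.1,0,0],"delta_rot": [0,0,0]}
    - {"grip": 235,"linear": [-0.1,0,0],"delta_rot": [0,0,0]}
    - {"grip": 235,"linear": [-0.1,0,0],"delta_rot": [0,0,0]}
    - {"grip": 235,"linear": [-0.1,0,0],"delta_rot": [0,0,0]}
    - {"grip": 235,"linear": [-0.1,0,0],"delta_rot": [0,0,0]}
    - {"grip": 235,"linear": [-0.1,0,0],"delta_rot": [0,0,0]}
  force: 25

```text
time: 6.35
ee_pos: [0.4337, -0.0601, 0.0884]
tcp_rot: [-179.9, 0.0, 94.9]
wrist_force: [-6.8, 0.2, 8.5]
opening: 0.0124
grasp_force: 26.0
```

play_rows:
  targets:
    - {"grip": 235,"linear": [-0.1,0,0.1],"delta_rot": [0,0,0.14]}
    - {"grip": 235,"linear": [-0.1,0,0.1],"delta_rot": [0,0,0.28]}
    - {"grip": 235,"linear": [-0.1,0,0.1],"delta_rot": [0,0,0.42]}
    - {"grip": 235,"linear": [-0.1,0,0.1],"delta_rot": [0,0,0.56]}
    - {"grip": 235,"linear": [-0.1,0,0.1],"delta_rot": [0,0,0.7]}
    - {"grip": 235,"linear": [-0.1,0,0.1],"delta_rot": [0,0,0.84]}
    - {"grip": 235,"linear": [-0.1,0,0.1],"delta_rot": [0,0,0.98]}
    - {"grip": 235,"linear": [-0.1,0,0.1],"delta_rot": [0,0,1.12]}
    - {"grip": 235,"linear": [-0.1,0,0.1],"delta_rot": [0,0,1.26]}
    - {"grip": 235,"linear": [-0.1,0,0.1],"delta_rot": [0,0,1.4]}

```text
time: 7.35
ee_pos: [0.4329, -0.0608, 0.0884]
tcp_rot: [-179.8, -0.0, 175.4]
wrist_force: [-2.7, -6.0, -0.7]
opening: 0.0127
grasp_force: 26.2
```

play_rows:
  targets:
    - {"grip": 235,"linear": [0,0,0],"delta_rot": [0,0,0.1]}
    - {"grip": 235,"linear": [0,0,0],"delta_rot": [0,0,0.16]}
    - {"grip": 235,"linear": [0,0,0],"delta_rot": [0,0,0.16]}
    - {"grip": 235,"linear": [0,0,0],"delta_rot": [0,0,0.16]}

```text
time: 7.75
ee_pos: [0.4329, -0.0609, 0.0885]
tcp_rot: [-179.8, -0.0, -175.7]
wrist_force: [-1.6, -5.6, -0.4]
opening: 0.0126
grasp_force: 26.3
```

play_rows:
  targets:
    - {"grip": 130,"linear": [0,0,0],"delta_rot": [0,0,0]}
    - {"grip": 130,"linear": [0,0,0],"delta_rot": [0,0,0]}
    - {"grip": 130,"linear": [0,0,0],"delta_rot": [0,0,0]}
    - {"grip": 100,"linear": [0,0,5],"delta_rot": [0,0,0]}
    - {"grip": 60,"linear": [0,0,10],"delta_rot": [0,0,0.14]}
    - {"grip": 60,"linear": [0,0,15],"delta_rot": [0,0,0.28]}
    - {"grip": 60,"linear": [4,0.5,17],"delta_rot": [0,0,0.42]}
    - {"grip": 60,"linear": [8,1,18],"delta_rot": [0,0,0.56]}
    - {"grip": 60,"linear": [12,1.5,18],"delta_rot": [0,0,0.7]}
    - {"grip": 60,"linear": [14.4,1.5,18],"delta_rot": [0,0,0.84]}

```text
time: 8.75
ee_pos: [0.5796, -0.0443, 0.2679]
tcp_rot: [-179.9, 0.0, -127.2]
wrist_force: [0.0, -0.1, 0.4]
opening: 0.065
grasp_force: 0.0
```

play_rows:
  targets:
    - {"grip": 60,"linear": [0,0,0],"delta_rot": [0,0,1.27]}
    - {"grip": 60,"linear": [0,0,0],"delta_rot": [0,0,1.27]}
    - {"grip": 60,"linear": [0,0,0],"delta_rot": [0,0,1.27]}
    - {"grip": 60,"linear": [0,0,0],"delta_rot": [0,0,1.27]}
    - {"grip": 60,"linear": [0,0,0],"delta_rot": [0,0,1.27]}
    - {"grip": 60,"linear": [0,0,0],"delta_rot": [0,0,1.27]}
    - {"grip": 60,"linear": [0,0,0],"delta_rot": [0,0,1.27]}
    - {"grip": 60,"linear": [0,0,0],"delta_rot": [0,0,1.27]}
    - {"grip": 60,"linear": [0,0,0],"delta_rot": [0,0,1.27]}
    - {"grip": 60,"linear": [0,0,0],"delta_rot": [0,0,1.27]}

```text
time: 9.75
ee_pos: [0.5772, -0.0449, 0.2684]
tcp_rot: [-179.9, 0.0, -54.8]
wrist_force: [-0.3, 0.4, 0.8]
opening: 0.0655
grasp_force: 0.0
```

```bash
python3 -c "
from h import *
go(.577,-.046,.25,305)
p=look();save(p,'w3',s=1.4)
q=look('top')"
```

```text
q [-4.500e+00  1.000e+01  1.990e+01  9.970e+01  1.000e-01 -1.297e+02] lin [-0.02 -0.11 -1.84] rot [-0.001  0.002 -0.004]
selector_grip 0.66 [416. 249.] z [ 0.433  -0.0621  0.098 ] depth [ 0.4391 -0.0637  0.108 ]
selector_pointer 0.87 [398. 248.] z [ 0.4528 -0.0556  0.108 ] depth [ 0.4526 -0.0556  0.1077]
nut_grip 0.96 [281. 182.] z  depth [ 0.5813 -0.0509  0.1383]
nut_mark 0.79 [303. 154.] z [ 0.5744 -0.0736  0.101 ] depth [ 0.5741 -0.0734  0.099 ]
white_line 0.63 [305. 143.] z [ 0.5782 -0.0825  0.098 ] depth [ 0.5785 -0.0827  0.0995]
clamp_disc 0.63 [286. 178.] z [ 0.5723 -0.0461  0.09  ] depth [ 0.5786 -0.0541  0.1292]
```

View pics/w3.png

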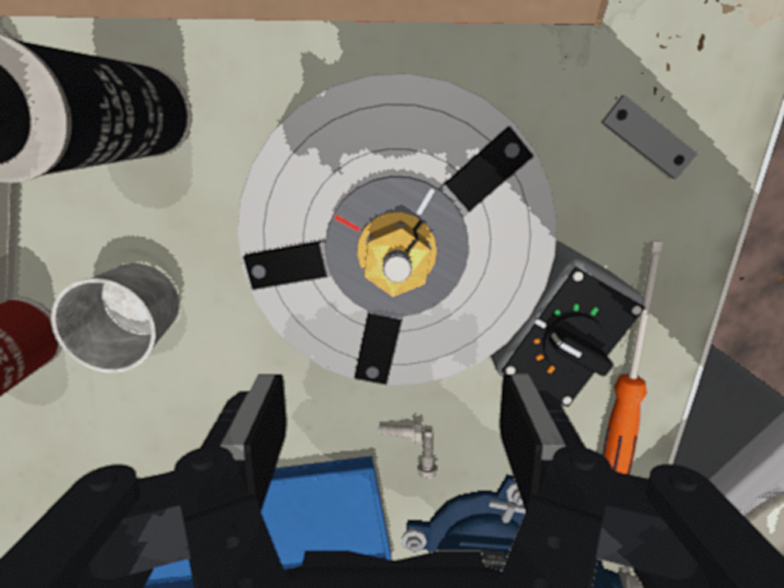

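The selector bar now lies parallel to the pod's short edge with its pointer (568,350) towards the white mark, so it is off. The nut's mark (413,225) is near the white line (426,200). Next I'll go down on the nut.

play_rows:
  targets:
    - {"grip": 60,"linear": [-0.1,-0.1,-5],"delta_rot": [0,0,-0.09]}
    - {"grip": 60,"linear": [-0.1,-0.1,-9],"delta_rot": [0,0,-0.09]}
    - {"grip": 60,"linear": [-0.1,-0.1,-13],"delta_rot": [0,0,-0.09]}
    - {"grip": 60,"linear": [-0.1,-0.1,-15],"delta_rot": [0,0,-0.09]}
    - {"grip": 60,"linear": [-0.1,-0.1,-16.3],"delta_rot": [0,0,-0.09]}
    - {"grip": 60,"linear": [-0.1,-0.1,-16.3],"delta_rot": [0,0,-0.09]}
    - {"grip": 230,"linear": [-0.1,-0.1,-16.3],"delta_rot": [0,0,-0.09]}
    - {"grip": 230,"linear": [-0.1,-0.1,-16.3],"delta_rot": [0,0,-0.09]}
    - {"grip": 230,"linear": [-0.1,-0.1,-16.3],"delta_rot": [0,0,-0.09]}
    - {"grip": 230,"linear": [-0.1,-0.1,-16.3],"delta_rot": [0,0,-0.09]}
  force: 40

```text
time: 11.55
ee_pos: [0.5761, -0.0468, 0.1075]
tcp_rot: [-179.9, -0.1, -60.0]
wrist_force: [-6.5, -3.4, 7.7]
opening: 0.035
grasp_force: 41.0
```

play_rows:
  targets:
    - {"grip": 230,"linear": [0,0,0],"delta_rot": [0,0,0]}
    - {"grip": 230,"linear": [0,0,0],"delta_rot": [0,0,0]}

```text
time: 11.75
ee_pos: [0.5761, -0.0467, 0.1076]
tcp_rot: [-179.9, -0.1, -60.0]
wrist_force: [-6.1, -2.4, 7.9]
opening: 0.0354
grasp_force: 41.0
```

play_rows:
  targets:
    - {"grip": 230,"linear": [-0.1,-0.05,0.2],"delta_rot": [0,0,-0.14]}
    - {"grip": 230,"linear": [-0.1,-0.05,0.22],"delta_rot": [0,0,-0.28]}
    - {"grip": 230,"linear": [-0.1,-0.05,0.23],"delta_rot": [0,0,-0.42]}
    - {"grip": 230,"linear": [-0.1,-0.05,0.25],"delta_rot": [0,0,-0.56]}
    - {"grip": 230,"linear": [-0.1,-0.05,0.26],"delta_rot": [0,0,-0.7]}
    - {"grip": 230,"linear": [-0.1,-0.05,0.28],"delta_rot": [0,0,-0.84]}
    - {"grip": 230,"linear": [-0.1,-0.05,0.29],"delta_rot": [0,0,-0.98]}
    - {"grip": 230,"linear": [-0.1,-0.05,0.3],"delta_rot": [0,0,-1.12]}
    - {"grip": 230,"linear": [-0.1,-0.05,0.31],"delta_rot": [0,0,-1.26]}
    - {"grip": 230,"linear": [-0.1,-0.05,0.33],"delta_rot": [0,0,-1.4]}

```text
time: 12.75
ee_pos: [0.5759, -0.0467, 0.1088]
tcp_rot: [-179.8, 0.0, -140.5]
wrist_force: [4.6, -1.9, -9.1]
opening: 0.0351
grasp_force: 42.9
```

play_rows:
  targets:
    - {"grip": 230,"linear": [0.05,0,-0.05],"delta_rot": [0,0,-0.14]}
    - {"grip": 230,"linear": [0.05,0,-0.05],"delta_rot": [0,0,-0.28]}
    - {"grip": 230,"linear": [0.05,0,-0.04],"delta_rot": [0,0,-0.42]}
    - {"grip": 230,"linear": [0.05,0,-0.03],"delta_rot": [0,0,-0.56]}
    - {"grip": 230,"linear": [0.05,0,-0.02],"delta_rot": [0,0,-0.7]}
    - {"grip": 230,"linear": [0.05,0,0],"delta_rot": [0,0,-0.84]}
    - {"grip": 230,"linear": [0.05,0,0.01],"delta_rot": [0,0,-0.98]}
    - {"grip": 230,"linear": [0.05,0,0.02],"delta_rot": [0,0,-1.12]}
    - {"grip": 230,"linear": [0.05,0,0.03],"delta_rot": [0,0,-1.26]}
    - {"grip": 230,"linear": [0.05,0,0.05],"delta_rot": [0,0,-1.4]}

```text
time: 13.75
ee_pos: [0.576, -0.0468, 0.11]
tcp_rot: [-179.9, 0.1, 139.3]
wrist_force: [0.1, -0.8, -3.6]
opening: 0.0357
grasp_force: 27.0
```

play_rows:
  targets:
    - {"grip": 230,"linear": [0,0,0.01],"delta_rot": [0,0,-0.14]}
    - {"grip": 230,"linear": [0,0,0.02],"delta_rot": [0,0,-0.28]}
    - {"grip": 230,"linear": [0,0,0.03],"delta_rot": [0,0,-0.42]}
    - {"grip": 230,"linear": [0,0,0.05],"delta_rot": [0,0,-0.56]}
    - {"grip": 230,"linear": [0,0,0.06],"delta_rot": [0,0,-0.7]}
    - {"grip": 230,"linear": [0,0,0.08],"delta_rot": [0,0,-0.84]}
    - {"grip": 230,"linear": [0,0,0.09],"delta_rot": [0,0,-0.98]}
    - {"grip": 230,"linear": [0,0,0.1],"delta_rot": [0,0,-1.12]}
    - {"grip": 230,"linear": [0,0,0.11],"delta_rot": [0,0,-1.26]}
    - {"grip": 230,"linear": [0,0,0.13],"delta_rot": [0,0,-1.4]}

```text
time: 14.75
ee_pos: [0.576, -0.0468, 0.1114]
tcp_rot: [-180.0, -0.0, 59.0]
wrist_force: [0.1, -1.5, -3.3]
opening: 0.0352
grasp_force: 43.4
```

play_rows:
  targets:
    - {"grip": 230,"linear": [0,0,0.01],"delta_rot": [0,0,-0.14]}
    - {"grip": 230,"linear": [0,0,0.02],"delta_rot": [0,0,-0.28]}
    - {"grip": 230,"linear": [0,0,0.03],"delta_rot": [0,0,-0.42]}
    - {"grip": 230,"linear": [0,0,0.03],"delta_rot": [0,0,-0.42]}
    - {"grip": 230,"linear": [0,0,0.03],"delta_rot": [0,0,-0.42]}

```text
time: 15.25
ee_pos: [0.576, -0.0468, 0.1117]
tcp_rot: [-180.0, -0.0, 35.5]
wrist_force: [-2.1, -1.2, 1.8]
opening: 0.0352
grasp_force: 44.7
```

play_rows:
  targets:
    - {"grip": 100,"linear": [0,0,0],"delta_rot": [0,0,0]}
    - {"grip": 100,"linear": [0,0,0],"delta_rot": [0,0,0]}
    - {"grip": 100,"linear": [0,0,0],"delta_rot": [0,0,0]}
    - {"grip": 100,"linear": [0,0,4],"delta_rot": [0,0,0]}
    - {"grip": 130,"linear": [0,0,9],"delta_rot": [0,0,0.14]}
    - {"grip": 130,"linear": [0,-2,13],"delta_rot": [0,0,0.28]}
    - {"grip": 130,"linear": [0,-4,15],"delta_rot": [0,0,0.42]}
    - {"grip": 130,"linear": [0,-4,15],"delta_rot": [0,0,0.56]}
    - {"grip": 130,"linear": [0,-4,15],"delta_rot": [0,0,0.7]}
    - {"grip": 130,"linear": [0,-4,15],"delta_rot": [0,0,0.8]}

```text
time: 16.25
ee_pos: [0.5758, -0.0867, 0.261]
tcp_rot: [-179.9, -0.0, 81.5]
wrist_force: [0.7, -0.2, -0.8]
opening: 0.042
grasp_force: 0.0
```

```bash
cat >> h.py <<'E'
def plates(p,t,z):
    N=np.array([576,-46.8])
    for r in bot.trace(p,t)[:6]:
        if r["pixels"].sum()<30: continue
        c,a,w,h=rect(p,r["pixels"],z); d=c-N
        print(t,round(r["conf"],2),"c",c,"ang",a,"size",w,h,"| from nut",round(np.hypot(*d),1),round(np.degrees(np.arctan2(d[1],d[0])),1))
E
python3 -c "
from h import *
go(.576,-.0868,.26,81)
p=look(pts=PTS[2:6]);save(p,'w4',s=1.4)
plates(p,'black_a',.09)
q=bot.camera('top');plates(q,'black_a',.09);plates(q,'bare_a',.006);plates(q,'tray',.015)
q=bot.camera('scene');plates(q,'bare_a',.006);plates(q,'tray',.015)
"
```

```text
q [-8.6 10.5 19.5 99.1  0.  89.9] lin [ 0.02 -0.01 -0.1 ] rot [-0.    -0.001 -0.009]
nut_grip 0.98 [272. 138.] z  depth [ 0.576  -0.0419  0.1411]
nut_grip 0.52 [466.  53.] z  depth [ 0.7462 -0.0056  0.0709]
nut_grip 0.31 [113. 173.] z  depth [ 0.4385 -0.0556  0.1089]
nut_mark 0.97 [305. 128.] z [ 0.6016 -0.0435  0.101 ] depth [ 0.6015 -0.0432  0.1038]
red_line 0.67 [316. 125.] z [ 0.6115 -0.0431  0.098 ] depth [ 0.611  -0.0424  0.1042]
white_line 0.74 [284. 177.] z [ 0.5789 -0.0826  0.098 ] depth [ 0.579  -0.0811  0.1036]
white_line 0.49 [268. 203.] z [ 0.5609 -0.1042  0.098 ] depth [ 0.5603 -0.1063  0.0915]
black_a 0.9 c [ 557.3 -119.3] ang 77.5 size 53.6 24.4 | from nut 74.9 -104.5
black_a 0.64 c [544.9  19.7] ang 113.3 size 55.1 24.5 | from nut 73.4 115.1
black_a 0.59 c [626.5   5.5] ang 44.9 size 55.8 25.1 | from nut 72.7 46.0
black_a 0.6 c [631.    7.7] ang 46.4 size 44.5 22.2 | from nut 77.4 44.7
black_a 0.53 c [546.7  19.3] ang 114.5 size 57.2 25.9 | from nut 72.3 113.9
tray 0.69 c [515.5 289.7] ang 43.8 size 272.6 132.4 | from nut 341.9 100.2
bare_a 0.66 c [ 451.9 -207.4] ang 178.6 size 74.2 31.4 | from nut 203.0 -127.7
bare_a 0.54 c [517.7 285.9] ang 44.0 size 277.3 140.4 | from nut 337.8 99.9
tray 0.7 c [514.1 289.2] ang 43.6 size 271.6 135.9 | from nut 341.7 100.4
```

View pics/w4.png

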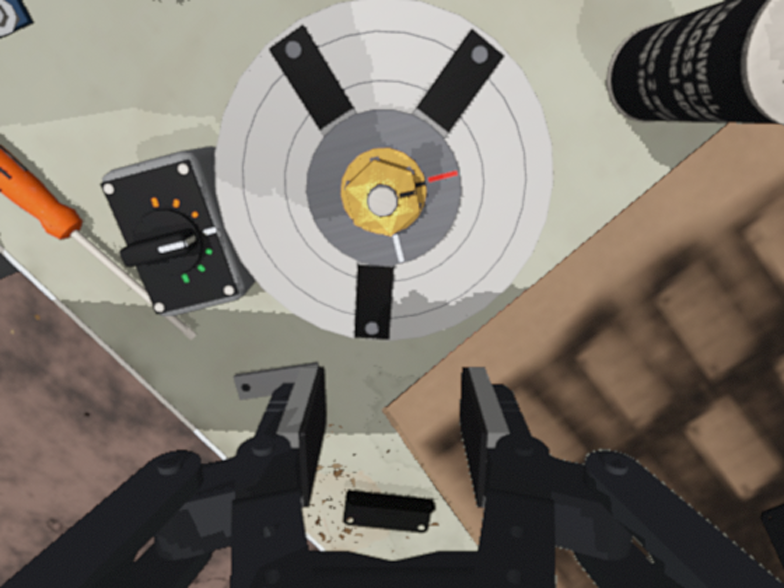

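The nut mark (418,186) lines up with the red line, and the pointer (175,246) points at the white mark. Now I'll grip the near black plate, at direction -103°.

play_rows:
  targets:
    - {"grip": 130,"linear": [-2,-3.7,-5],"delta_rot": [0,0,-0.08]}
    - {"grip": 130,"linear": [-2,-3.7,-9],"delta_rot": [0,0,-0.08]}
    - {"grip": 130,"linear": [-2,-3.7,-13],"delta_rot": [0,0,-0.08]}
    - {"grip": 130,"linear": [-2,-3.7,-16],"delta_rot": [0,0,-0.08]}
    - {"grip": 130,"linear": [-2,-3.7,-17.2],"delta_rot": [0,0,-0.08]}
    - {"grip": 130,"linear": [-2,-3.7,-17.5],"delta_rot": [0,0,-0.08]}
    - {"grip": 130,"linear": [-2,-3.7,-17.5],"delta_rot": [0,0,-0.08]}

```text
time: 17.6
ee_pos: [0.5562, -0.1236, 0.0869]
tcp_rot: [-180.0, 0.0, 76.6]
wrist_force: [-0.0, -0.1, 1.4]
opening: 0.0418
grasp_force: 0.0
```

play_rows:
  targets:
    - {"grip": 220,"linear": [0,0,0],"delta_rot": [0,0,0]}
    - {"grip": 220,"linear": [0,0,0],"delta_rot": [0,0,0]}
    - {"grip": 220,"linear": [0,0,0],"delta_rot": [0,0,0]}
    - {"grip": 220,"linear": [0,0,0],"delta_rot": [0,0,0]}
    - {"grip": 220,"linear": [0,0,0],"delta_rot": [0,0,0]}
  force: 50

```text
time: 18.1
ee_pos: [0.5568, -0.1237, 0.088]
tcp_rot: [179.9, -0.0, 76.6]
wrist_force: [-1.2, -0.1, 6.3]
opening: 0.021
grasp_force: 48.7
```

play_rows:
  targets:
    - {"grip": 220,"linear": [-0.1,-0.4,0.2],"delta_rot": [0,0,0]}
    - {"grip": 220,"linear": [-0.3,-1.2,0.2],"delta_rot": [0,0,0]}
    - {"grip": 220,"linear": [-0.5,-2.0,0.2],"delta_rot": [0,0,0]}
    - {"grip": 220,"linear": [-0.7,-3.0,0.2],"delta_rot": [0,0,0]}
    - {"grip": 220,"linear": [-0.9,-3.7,0.2],"delta_rot": [0,0,0]}
    - {"grip": 220,"linear": [-0.9,-3.7,0.2],"delta_rot": [0,0,0]}

```text
time: 18.7
ee_pos: [0.5463, -0.1621, 0.0879]
tcp_rot: [-179.9, 0.1, 76.5]
wrist_force: [0.2, -2.1, 1.8]
opening: 0.0212
grasp_force: 49.5
```

```bash
python3 -c "
from h import *
p=bot.camera('wrist');save(p,'w5',s=1.4);plates(p,'black_a',.09)
"
```

```text
black_a 0.8 c [ 549.7 -144.7] ang 77.1 size 77.4 24.4 | from nut 101.4 -105.0
```

View pics/w5.png

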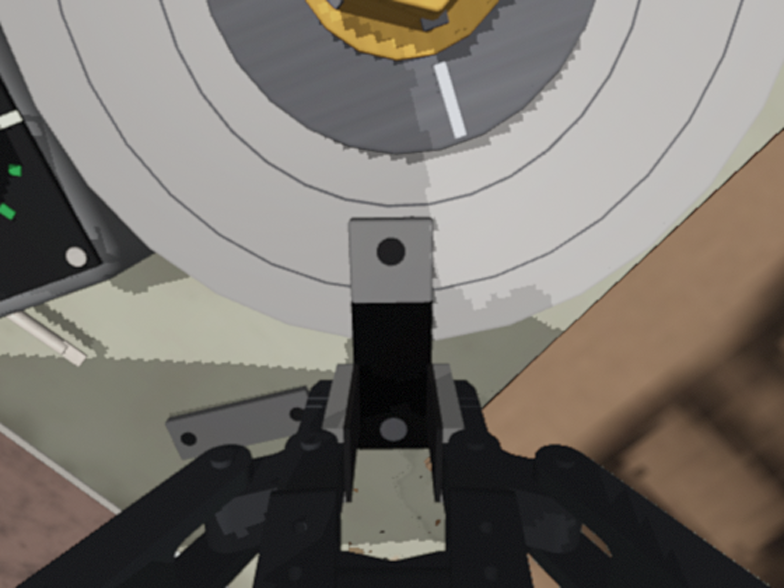

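The plate is fully drawn out and held squarely, its middle 18 mm inside the TCP. I'll carry it to the tray.

play_rows:
  targets:
    - {"grip": 220,"linear": [0,0,4],"delta_rot": [0,0,0]}
    - {"grip": 220,"linear": [0,0,9],"delta_rot": [0,0,0]}
    - {"grip": 220,"linear": [0,2,13],"delta_rot": [0,0,0.1]}
    - {"grip": 220,"linear": [0.5,6,14],"delta_rot": [0,0,0.2]}
    - {"grip": 220,"linear": [0.5,10,14],"delta_rot": [0,0,0.3]}
    - {"grip": 220,"linear": [1,15,14],"delta_rot": [0,0,0.4]}
    - {"grip": 220,"linear": [1.5,20,14],"delta_rot": [0,0,0.5]}
    - {"grip": 220,"linear": [2,25,14],"delta_rot": [0,0,0.6]}
    - {"grip": 220,"linear": [2.5,30,14],"delta_rot": [0,0,0.7]}
    - {"grip": 220,"linear": [2.5,35,14],"delta_rot": [0,0,0.8]}

```text
time: 19.8
ee_pos: [0.5714, 0.1908, 0.2272]
tcp_rot: [-179.9, -0.0, 122.7]
wrist_force: [1.1, -0.5, -0.2]
opening: 0.0207
grasp_force: 49.0
```

play_rows:
  targets:
    - {"grip": 220,"linear": [0.5,5,0],"delta_rot": [0,0,0.1]}
    - {"grip": 220,"linear": [0.5,9,-3],"delta_rot": [0,0,0.2]}
    - {"grip": 220,"linear": [0.6,13,-6],"delta_rot": [0,0,0.2]}
    - {"grip": 220,"linear": [0.6,13.3,-6],"delta_rot": [0,0,0.2]}

```text
time: 20.2
ee_pos: [0.5751, 0.3252, 0.1613]
tcp_rot: [-179.5, -0.2, 134.1]
wrist_force: [0.4, -0.9, -1.3]
opening: 0.0207
grasp_force: 49.1
```

```bash
cat >> h.py <<'E'
def tray(p,blues=True):
    hsv=cv2.cvtColor(p["color"],cv2.COLOR_RGB2HSV)
    m=cv2.inRange(hsv,(100,120,70),(118,255,255))
    n,l,s,c=cv2.connectedComponentsWithStats(m); k=1+np.argmax(s[1:,4]); mm=l==k
    # world points by depth; rim/outer outline -> min area rect
    v,u=np.nonzero(mm&(p["range_z"]>0)); P=np.array([px2w(p,a,b) for a,b in zip(u,v)])
    P=P[(P[:,2]<.03)&(P[:,2]>-.02)]; (c,(w,h),a)=cv2.minAreaRect((P[:,:2]*1000).astype(np.float32))
    if w<h: a+=90;w,h=h,w
    print("tray",np.round(c,1),"ang",round(a%180,1),round(w,1),round(h,1),"n",len(P))
E
python3 -c "
from h import *
p=bot.camera('wrist');save(p,'w6',s=1.4);tray(p);plates(p,'tray',.015);plates(p,'black_a',.18)
p=bot.camera('top');tray(p); p=bot.camera('scene');tray(p)
go(.577,.321,.1,134)
"
```

```text
tray [509.4 284.5] ang 43.7 281.9 127.9 n 46119
tray 0.95 c [514.6 286.7] ang 43.8 size 277.3 134.2 | from nut 339.1 100.4
black_a 0.69 c [557.8 343.4] ang 134.4 size 68.6 21.4 | from nut 390.6 92.7
black_a 0.61 c [523.1 214.1] ang 82.2 size 42.0 19.9 | from nut 266.2 101.5
tray [516.4 287.8] ang 43.7 266.1 127.5 n 3853
tray [514.4 290. ] ang 43.8 266.0 131.5 n 8845
q [29.  19.9 20.7 90.8 -0.  75.2] lin [-0.11  0.03 -6.9 ] rot [0.001 0.    0.003]
```

View pics/w6.png

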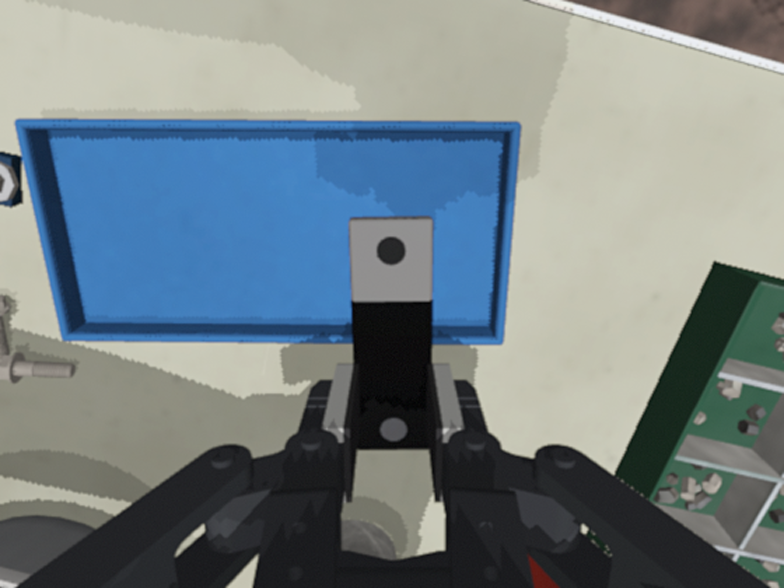

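play_rows:
  targets:
    - {"grip": 220,"linear": [-0.1,0,-5],"delta_rot": [0,0,0]}
    - {"grip": 220,"linear": [-0.1,0,-10],"delta_rot": [0,0,0]}
    - {"grip": 220,"linear": [-0.1,0,-14],"delta_rot": [0,0,0]}
    - {"grip": 220,"linear": [-0.1,0,-15.3],"delta_rot": [0,0,0]}
    - {"grip": 220,"linear": [-0.1,0,-15.8],"delta_rot": [0,0,0]}
    - {"grip": 220,"linear": [-0.1,0,-15.9],"delta_rot": [0,0,0]}
    - {"grip": 220,"linear": [-0.1,0,-15.9],"delta_rot": [0,0,0]}

```text
time: 21.15
ee_pos: [0.578, 0.3219, 0.0115]
tcp_rot: [179.9, 0.1, 133.8]
wrist_force: [0.3, 0.8, -1.6]
opening: 0.0207
grasp_force: 49.2
```

play_rows:
  targets:
    - {"grip": 220,"linear": [0,0,-0.2],"delta_rot": [0,0,0]}
    - {"grip": 220,"linear": [0,0,-0.4],"delta_rot": [0,0,0]}
    - {"grip": 220,"linear": [0,0,-0.4],"delta_rot": [0,0,0]}

```text
time: 21.45
ee_pos: [0.5776, 0.322, 0.007]
tcp_rot: [179.9, 0.1, 133.9]
wrist_force: [-0.9, -0.9, 8.4]
opening: 0.0208
grasp_force: 50.9
```

play_rows:
  targets:
    - {"grip": 150,"linear": [0,0,0.2],"delta_rot": [0,0,0]}
    - {"grip": 150,"linear": [0,0,0.2],"delta_rot": [0,0,0]}
    - {"grip": 150,"linear": [0,0,0.2],"delta_rot": [0,0,0]}
    - {"grip": 150,"linear": [0,0,4],"delta_rot": [0,0,0]}
    - {"grip": 130,"linear": [0,0,9],"delta_rot": [0,0,0]}
    - {"grip": 130,"linear": [0,0,14],"delta_rot": [0,0,0]}
    - {"grip": 130,"linear": [-0.5,-4,17],"delta_rot": [0,0,-0.34]}
    - {"grip": 130,"linear": [-1,-9,18],"delta_rot": [0,0,-0.34]}
    - {"grip": 130,"linear": [-1.5,-14,18],"delta_rot": [0,0,-0.34]}
    - {"grip": 130,"linear": [-2,-19,18],"delta_rot": [0,0,-0.34]}

```text
time: 22.45
ee_pos: [0.5565, 0.1319, 0.1852]
tcp_rot: [-179.9, 0.0, 114.3]
wrist_force: [0.6, -0.7, -0.2]
opening: 0.0418
grasp_force: 0.0
```

play_rows:
  targets:
    - {"grip": 130,"linear": [-1,-5,0],"delta_rot": [0,0,0]}
    - {"grip": 130,"linear": [-1.4,-10,0],"delta_rot": [0,0,0]}
    - {"grip": 130,"linear": [-1.4,-10.6,0],"delta_rot": [0,0,0]}
    - {"grip": 130,"linear": [-1.4,-10.6,0],"delta_rot": [0,0,0]}

```text
time: 22.85
ee_pos: [0.5428, 0.0259, 0.1849]
tcp_rot: [-179.9, 0.0, 114.2]
wrist_force: [0.2, 0.6, -0.4]
opening: 0.0419
grasp_force: 0.0
```

```bash
python3 -c "
from h import *
p=bot.camera('wrist');plates(p,'black_a',.09)
p=bot.camera('scene');tray(p);plates(p,'black_a',.009)
go(.543,.026,.086,114.5)
"
```

```text
black_a 0.92 c [545.4  19.1] ang 113.3 size 59.2 23.9 | from nut 72.7 114.9
black_a 0.6 c [630.3  11.3] ang 45.6 size 42.3 27.2 | from nut 79.5 46.9
tray [514.2 290.2] ang 43.7 266.3 131.4 n 8530
black_a 0.92 c [563.6 334.9] ang 134.4 size 78.0 24.6 | from nut 381.9 91.9
black_a 0.8 c [665.1 -58.2] ang 51.3 size 65.9 38.1 | from nut 89.8 -7.3
black_a 0.49 c [577.2 -44.5] ang 112.1 size 71.3 28.4 | from nut 2.6 62.4
q [ 3.   3.5  3.3 89.9 -0.  68.6] lin [ 0.   -0.27 -9.86] rot [ 0.001 -0.002  0.   ]
```

play_rows:
  targets:
    - {"grip": 130,"linear": [0,0,-5],"delta_rot": [0,0,0]}
    - {"grip": 130,"linear": [0,0,-8.5],"delta_rot": [0,0,0]}
    - {"grip": 130,"linear": [0,0,-9.7],"delta_rot": [0,0,0]}
    - {"grip": 130,"linear": [0,0,-9.8],"delta_rot": [0,0,0]}
    - {"grip": 220,"linear": [0,0,-9.8],"delta_rot": [0,0,0]}
    - {"grip": 220,"linear": [0,0,-9.8],"delta_rot": [0,0,0]}
    - {"grip": 220,"linear": [0,0,-9.8],"delta_rot": [0,0,0]}
    - {"grip": 220,"linear": [0,0,-9.8],"delta_rot": [0,0,0]}
    - {"grip": 220,"linear": [0,0,-9.8],"delta_rot": [0,0,0]}

```text
time: 23.95
ee_pos: [0.5439, 0.0277, 0.0888]
tcp_rot: [179.9, 0.0, 114.4]
wrist_force: [-0.5, 2.0, 7.2]
opening: 0.0203
grasp_force: 50.2
```

play_rows:
  targets:
    - {"grip": 220,"linear": [-0.2,0.4,0.2],"delta_rot": [0,0,0]}
    - {"grip": 220,"linear": [-0.5,1.1,0.2],"delta_rot": [0,0,0]}
    - {"grip": 220,"linear": [-0.9,1.9,0.2],"delta_rot": [0,0,0]}
    - {"grip": 220,"linear": [-1.3,2.9,0.2],"delta_rot": [0,0,0]}
    - {"grip": 220,"linear": [-1.6,3.6,0.2],"delta_rot": [0,0,0]}
    - {"grip": 220,"linear": [-1.6,3.6,0.2],"delta_rot": [0,0,0]}

```text
time: 24.55
ee_pos: [0.5263, 0.0647, 0.0888]
tcp_rot: [-179.9, -0.0, 114.5]
wrist_force: [-0.1, 1.7, 1.0]
opening: 0.0203
grasp_force: 49.5
```

```bash
python3 -c "
from h import *
p=bot.camera('wrist');plates(p,'black_a',.09)
p=bot.camera('scene');tray(p);plates(p,'black_a',.09)
go(.503,.2997,.086,134)
"
```

```text
black_a 0.63 c [533.1  48.2] ang 112.3 size 78.6 24.1 | from nut 104.2 114.3
black_a 0.34 c [484.3 159.6] ang 24.4 size 41.9 12.4 | from nut 225.9 114.0
tray [513.8 290.7] ang 43.9 266.2 130.2 n 8509
black_a 0.79 c [534.7  53.1] ang 119.9 size 76.2 23.1 | from nut 108.1 112.5
black_a 0.75 c [530.4 360.1] ang 133.9 size 68.9 21.7 | from nut 409.4 96.4
q [ 6.9  2.1 -8.8 79.3 -0.  72.5] lin [-2.38 23.62 -0.28] rot [ 0.001 -0.002  0.342]
```

play_rows:
  targets:
    - {"grip": 220,"linear": [-0.2,1,4],"delta_rot": [0,0,0]}
    - {"grip": 220,"linear": [-0.7,5,5],"delta_rot": [0,0,0.1]}
    - {"grip": 220,"linear": [-1.2,10,5],"delta_rot": [0,0,0.2]}
    - {"grip": 220,"linear": [-1.8,15,4],"delta_rot": [0,0,0.3]}
    - {"grip": 220,"linear": [-2.3,20,0],"delta_rot": [0,0,0.34]}
    - {"grip": 220,"linear": [-2.4,23.6,-2],"delta_rot": [0,0,0.34]}
    - {"grip": 220,"linear": [-2.4,23.6,-5],"delta_rot": [0,0,0.34]}
    - {"grip": 220,"linear": [-2.4,23.6,-7.2],"delta_rot": [0,0,0.34]}
    - {"grip": 220,"linear": [-2.4,23.6,-8.0],"delta_rot": [0,0,0.34]}
    - {"grip": 220,"linear": [-2.4,23.6,-8.2],"delta_rot": [0,0,0.34]}

```text
time: 25.75
ee_pos: [0.5018, 0.2992, 0.0077]
tcp_rot: [-179.8, -0.1, 133.9]
wrist_force: [-14.4, -2.9, 21.9]
opening: 0.0202
grasp_force: 56.1
```

play_rows:
  targets:
    - {"grip": 220,"linear": [0,0,-0.1],"delta_rot": [0,0,0]}
    - {"grip": 220,"linear": [0,0,-0.1],"delta_rot": [0,0,0]}

```text
time: 25.95
ee_pos: [0.5024, 0.2993, 0.0078]
tcp_rot: [-179.9, -0.1, 133.8]
wrist_force: [-6.7, -0.7, 12.3]
opening: 0.0202
grasp_force: 54.7
```

play_rows:
  targets:
    - {"grip": 150,"linear": [0,0,0.2],"delta_rot": [0,0,0]}
    - {"grip": 150,"linear": [0,0,0.2],"delta_rot": [0,0,0]}
    - {"grip": 150,"linear": [0,0,0.2],"delta_rot": [0,0,0]}
    - {"grip": 150,"linear": [0,0,4],"delta_rot": [0,0,0]}
    - {"grip": 130,"linear": [0,0,9],"delta_rot": [0,0,-0.14]}
    - {"grip": 130,"linear": [0,0,14],"delta_rot": [0,0,-0.28]}
    - {"grip": 130,"linear": [2,-4,17],"delta_rot": [0,0,-0.42]}
    - {"grip": 130,"linear": [4,-9,18],"delta_rot": [0,0,-0.56]}
    - {"grip": 130,"linear": [6,-14,18],"delta_rot": [0,0,-0.7]}
    - {"grip": 130,"linear": [8,-19,18],"delta_rot": [0,0,-0.84]}

```text
time: 26.95
ee_pos: [0.5777, 0.1223, 0.1864]
tcp_rot: [-180.0, -0.0, 85.4]
wrist_force: [1.0, 0.8, -0.3]
opening: 0.0423
grasp_force: 0.0
```

play_rows:
  targets:
    - {"grip": 130,"linear": [2,-4,0],"delta_rot": [0,0,-0.14]}
    - {"grip": 130,"linear": [4,-8,0],"delta_rot": [0,0,-0.28]}
    - {"grip": 130,"linear": [5,-9.9,0],"delta_rot": [0,0,-0.42]}
    - {"grip": 130,"linear": [5,-9.9,0],"delta_rot": [0,0,-0.56]}
    - {"grip": 130,"linear": [5,-9.9,0],"delta_rot": [0,0,-0.7]}
    - {"grip": 130,"linear": [5,-9.9,0],"delta_rot": [0,0,-0.7]}

```text
time: 27.55
ee_pos: [0.627, 0.0245, 0.1853]
tcp_rot: [-179.9, 0.0, 45.5]
wrist_force: [-0.3, 0.6, 1.0]
opening: 0.0417
grasp_force: 0.0
```

```bash
python3 -c "
from h import *
p=bot.camera('wrist');plates(p,'black_a',.09)
p=bot.camera('scene');tray(p);plates(p,'black_a',.009)
go(.632,.0105,.086,45.5)
"
```

```text
black_a 0.95 c [625.9   5.1] ang 45.5 size 60.8 25.5 | from nut 72.0 46.1
black_a 0.73 c [576.6 212.5] ang 31.5 size 18.3 6.6 | from nut 259.3 89.9
tray [513.6 290.9] ang 43.9 266.6 130.2 n 8123
black_a 0.89 c [563.8 334.8] ang 134.6 size 79.3 24.4 | from nut 381.8 91.8
black_a 0.79 c [512.6 286.6] ang 130.7 size 78.1 24.5 | from nut 339.4 100.8
black_a 0.56 c [667.4 -58.1] ang 47.6 size 61.9 31.8 | from nut 92.1 -7.0
q [2.300e+00 1.520e+01 1.670e+01 9.160e+01 1.000e-01 1.365e+02] lin [ 0.51 -1.47 -9.96] rot [-0.001 -0.001 -0.006]
```

play_rows:
  targets:
    - {"grip": 130,"linear": [0.5,-1.45,-4],"delta_rot": [0,0,0]}
    - {"grip": 130,"linear": [0.5,-1.45,-8],"delta_rot": [0,0,0]}
    - {"grip": 130,"linear": [0.5,-1.45,-9.7],"delta_rot": [0,0,0]}
    - {"grip": 130,"linear": [0.5,-1.45,-9.8],"delta_rot": [0,0,0]}
    - {"grip": 130,"linear": [0.5,-1.45,-9.8],"delta_rot": [0,0,0]}
    - {"grip": 220,"linear": [0.5,-1.45,-9.8],"delta_rot": [0,0,0]}
    - {"grip": 220,"linear": [0.5,-1.45,-9.8],"delta_rot": [0,0,0]}
    - {"grip": 220,"linear": [0.5,-1.45,-9.8],"delta_rot": [0,0,0]}
    - {"grip": 220,"linear": [0.5,-1.45,-9.8],"delta_rot": [0,0,0]}
    - {"grip": 220,"linear": [0.5,-1.45,-9.8],"delta_rot": [0,0,0]}

```text
time: 28.75
ee_pos: [0.6331, 0.0108, 0.0904]
tcp_rot: [180.0, -0.2, 45.7]
wrist_force: [-1.6, 1.4, 6.7]
opening: 0.0117
grasp_force: 3.6
```

play_rows:
  targets:
    - {"grip": 220,"linear": [0.3,0.3,0.2],"delta_rot": [0,0,0]}
    - {"grip": 220,"linear": [0.8,0.8,0.2],"delta_rot": [0,0,0]}
    - {"grip": 220,"linear": [1.4,1.4,0.2],"delta_rot": [0,0,0]}
    - {"grip": 220,"linear": [2.0,2.0,0.2],"delta_rot": [0,0,0]}
    - {"grip": 220,"linear": [2.2,2.2,0.2],"delta_rot": [0,0,0]}
    - {"grip": 220,"linear": [2.2,2.2,0.2],"delta_rot": [0,0,0]}

```text
time: 29.35
ee_pos: [0.6542, 0.0332, 0.0891]
tcp_rot: [-179.9, 0.0, 45.7]
wrist_force: [0.2, 0.3, 0.6]
opening: 0.012
grasp_force: 0.0
```

```bash
python3 -c "
from h import *
p=bot.camera('wrist');plates(p,'black_a',.09)
p=bot.camera('top');tray(p)
go(.464-.0123,.238+.0127,.0075,134)
"
```

```text
black_a 0.82 c [625.9   6.7] ang 46.8 size 60.5 24.0 | from nut 73.2 47.0
tray [516.3 288.1] ang 43.7 266.0 127.5 n 3866
q [2.800e+00 1.900e+01 1.080e+01 8.190e+01 1.000e-01 1.372e+02] lin [-20.21  21.81  -8.19] rot [ 0.    -0.003  1.542]
```

The grip slipped over the plate's edge because the tool was too high, and the plate hasn't moved. I'll retry a little lower.

play_rows:
  targets:
    - {"grip": 130,"linear": [0,0,3],"delta_rot": [0,0,0]}
    - {"grip": 130,"linear": [-1,-1,3],"delta_rot": [0,0,0]}
    - {"grip": 130,"linear": [-2.2,-2.2,3],"delta_rot": [0,0,0]}
    - {"grip": 130,"linear": [-2.2,-2.2,3],"delta_rot": [0,0,0]}
    - {"grip": 130,"linear": [-2.2,-2.2,0.5],"delta_rot": [0,0,0]}
    - {"grip": 130,"linear": [-2.2,-2.2,-0.3],"delta_rot": [0,0,0]}
    - {"grip": 130,"linear": [-2.2,-2.2,-0.5],"delta_rot": [0,0,0]}
    - {"grip": 130,"linear": [-2.2,-2.2,-0.5],"delta_rot": [0,0,0]}

```text
time: 30.3
ee_pos: [0.6319, 0.0108, 0.0846]
tcp_rot: [-179.9, 0.0, 45.6]
wrist_force: [1.1, 0.2, 0.4]
opening: 0.0419
grasp_force: 0.0
```

play_rows:
  targets:
    - {"grip": 220,"linear": [0,0,0],"delta_rot": [0,0,0]}
    - {"grip": 220,"linear": [0,0,0],"delta_rot": [0,0,0]}
    - {"grip": 220,"linear": [0,0,0],"delta_rot": [0,0,0]}
    - {"grip": 220,"linear": [0,0,0],"delta_rot": [0,0,0]}
    - {"grip": 220,"linear": [0,0,0],"delta_rot": [0,0,0]}

```text
time: 30.8
ee_pos: [0.6325, 0.0107, 0.0858]
tcp_rot: [-180.0, -0.1, 45.6]
wrist_force: [-0.5, 1.4, 4.9]
opening: 0.0216
grasp_force: 49.6
```

play_rows:
  targets:
    - {"grip": 220,"linear": [0.3,0.3,0.2],"delta_rot": [0,0,0]}
    - {"grip": 220,"linear": [0.8,0.8,0.2],"delta_rot": [0,0,0]}
    - {"grip": 220,"linear": [1.4,1.4,0.2],"delta_rot": [0,0,0]}
    - {"grip": 220,"linear": [2.0,2.0,0.2],"delta_rot": [0,0,0]}
    - {"grip": 220,"linear": [2.2,2.2,0.2],"delta_rot": [0,0,0]}
    - {"grip": 220,"linear": [2.2,2.2,0.2],"delta_rot": [0,0,0]}

```text
time: 31.4
ee_pos: [0.6541, 0.0331, 0.0862]
tcp_rot: [-179.9, 0.0, 45.7]
wrist_force: [0.4, 0.8, 0.5]
opening: 0.0221
grasp_force: 49.0
```

```bash
python3 -c "
from h import *
p=bot.camera('wrist');plates(p,'black_a',.09)
p=bot.camera('scene');tray(p)
go(.464-.0123,.238+.0127,.0075,134)
"
```

```text
black_a 0.83 c [641.3  21.3] ang 45.6 size 78.2 24.4 | from nut 94.3 46.2
black_a 0.56 c [625.2   5.4] ang 135.8 size 151.1 77.8 | from nut 71.7 46.7
tray [513.6 290.6] ang 43.3 266.4 130.5 n 8103
q [2.800e+00 1.900e+01 1.050e+01 8.160e+01 1.000e-01 1.372e+02] lin [-20.21  21.82  -7.91] rot [ 0.    -0.002  1.542]
```

```bash
python3 -c "
from h import *
p=bot.camera('scene')
v,u=np.mgrid[0:420:2,0:560:2]; P=np.array([px2w(p,a,b) for a,b in zip(u.ravel(),v.ravel()) if p['range_z'][b,a]>0])
P=P[(P[:,2]>.025)&(P[:,2]<.3)]
d=np.hypot(P[:,0]-.463,P[:,1]-.262)
for r in(.05,.07,.09,.11,.13,.15):
  m=d<r; print(r,m.sum(),P[m][:,2].max() if m.any() else '', np.round(P[m][np.argmax(P[m][:,2])],3) if m.any() else '')
go(.463,.2617,.0055,134)
"
```

```text
0.05 0  
0.07 1 0.026488497575633208 [0.395 0.262 0.026]
0.09 5 0.026488497575633208 [0.395 0.262 0.026]
0.11 8 0.026488497575633208 [0.395 0.262 0.026]
0.13 77 0.09614865690789454 [0.358 0.193 0.096]
0.15 204 0.09710519273422802 [0.334 0.202 0.097]
q [2.800e+00 1.900e+01 1.050e+01 8.160e+01 1.000e-01 1.372e+02] lin [-19.08  22.93  -8.12] rot [ 0.    -0.002  1.543]
```

play_rows:
  targets:
    - {"grip": 220,"linear": [0,0,4],"delta_rot": [0,0,0]}
    - {"grip": 220,"linear": [-2,2,8],"delta_rot": [0,0,0.14]}
    - {"grip": 220,"linear": [-5,5,9],"delta_rot": [0,0,0.28]}
    - {"grip": 220,"linear": [-8,8,9],"delta_rot": [0,0,0.42]}
    - {"grip": 220,"linear": [-10,11,9],"delta_rot": [0,0,0.56]}
    - {"grip": 220,"linear": [-12,14,8],"delta_rot": [0,0,0.7]}
    - {"grip": 220,"linear": [-14,17,6],"delta_rot": [0,0,0.84]}
    - {"grip": 220,"linear": [-16,19,4],"delta_rot": [0,0,0.98]}
    - {"grip": 220,"linear": [-18,21.5,2],"delta_rot": [0,0,1.12]}
    - {"grip": 220,"linear": [-19.1,22.9,0],"delta_rot": [0,0,1.26]}

```text
time: 32.6
ee_pos: [0.4615, 0.2627, 0.0863]
tcp_rot: [-179.9, -0.0, 118.2]
wrist_force: [0.6, 0.2, -0.8]
opening: 0.0222
grasp_force: 49.3
```

play_rows:
  targets:
    - {"grip": 220,"linear": [0,0,0],"delta_rot": [0,0,0.14]}
    - {"grip": 220,"linear": [0,0,0],"delta_rot": [0,0,0.28]}
    - {"grip": 220,"linear": [0,0,0],"delta_rot": [0,0,0.28]}

```text
time: 32.9
ee_pos: [0.4627, 0.2615, 0.0868]
tcp_rot: [-179.9, 0.0, 134.0]
wrist_force: [-1.0, -0.7, -0.5]
opening: 0.0216
grasp_force: 49.3
```

```bash
python3 -c "
from h import *
p=bot.camera('wrist');save(p,'w7',s=1.4);plates(p,'black_a',.06);tray(p)
p=bot.camera('scene');tray(p)
go(.463,.2617,.0055,134)
"
```

```text
black_a 0.86 c [527.5 331.2] ang 135.5 size 60.5 21.9 | from nut 381.1 97.3
black_a 0.79 c [489. 294.] ang 131.3 size 59.9 19.5 | from nut 351.7 104.3
black_a 0.59 c [489.8 233.7] ang 134.0 size 96.5 30.4 | from nut 293.4 107.1
tray [513.8 289.4] ang 43.8 266.6 128.0 n 55367
tray [513.3 291.4] ang 43.5 266.2 129.2 n 6882
q [29.5  2.2 -8.8 79.1 -0.  75.8] lin [-0.01  0.03 -8.14] rot [ 0.001 -0.001  0.007]
```

View pics/w7.png

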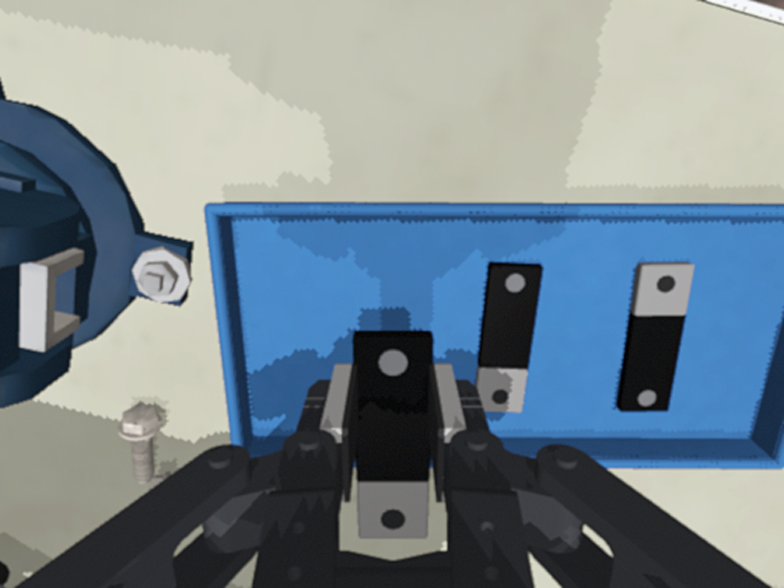

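Two plates lie flat in the tray at (510,335) and (655,335). The third hovers left of them with room to spare, so I'll lower it.

play_rows:
  targets:
    - {"grip": 220,"linear": [0,0,-4],"delta_rot": [0,0,0]}
    - {"grip": 220,"linear": [0,0,-7],"delta_rot": [0,0,0]}
    - {"grip": 220,"linear": [0,0,-7.9],"delta_rot": [0,0,0]}
    - {"grip": 220,"linear": [0,0,-8.1],"delta_rot": [0,0,0]}
    - {"grip": 220,"linear": [0,0,-8.2],"delta_rot": [0,0,0]}
    - {"grip": 220,"linear": [0,0,-8.2],"delta_rot": [0,0,0]}

```text
time: 33.65
ee_pos: [0.4636, 0.2619, 0.0057]
tcp_rot: [-180.0, 0.0, 133.8]
wrist_force: [0.2, -0.0, -1.0]
opening: 0.0216
grasp_force: 49.3
```

play_rows:
  targets:
    - {"grip": 220,"linear": [0,0,-0.15],"delta_rot": [0,0,0]}
    - {"grip": 220,"linear": [0,0,-0.15],"delta_rot": [0,0,0]}
    - {"grip": 150,"linear": [0,0,-0.1],"delta_rot": [0,0,0]}
    - {"grip": 150,"linear": [0,0,0],"delta_rot": [0,0,0]}
    - {"grip": 150,"linear": [0,0,0],"delta_rot": [0,0,0]}
    - {"grip": 150,"linear": [0,0,4],"delta_rot": [0,0,0]}
    - {"grip": 130,"linear": [0,0,9],"delta_rot": [0,0,0]}
    - {"grip": 130,"linear": [0,0,14],"delta_rot": [0,0,0.14]}
    - {"grip": 130,"linear": [0,-3,18],"delta_rot": [0,0,0.28]}
    - {"grip": 130,"linear": [0,-8,19],"delta_rot": [0,0,0.42]}

```text
time: 34.65
ee_pos: [0.4643, 0.1854, 0.1989]
tcp_rot: [179.8, 0.3, 158.1]
wrist_force: [1.2, -0.7, -0.5]
opening: 0.0418
grasp_force: 0.0
```

play_rows:
  targets:
    - {"grip": 130,"linear": [0,-5,0],"delta_rot": [0,0,0.14]}
    - {"grip": 130,"linear": [0,-10,0],"delta_rot": [0,0,0.28]}
    - {"grip": 130,"linear": [0,-15,0],"delta_rot": [0,0,0.38]}
    - {"grip": 130,"linear": [0.2,-20,0],"delta_rot": [0,0,0.38]}
    - {"grip": 130,"linear": [0.3,-25,0],"delta_rot": [0,0,0.38]}
    - {"grip": 130,"linear": [0.5,-30,0],"delta_rot": [0,0,0.38]}
    - {"grip": 130,"linear": [0.6,-35,0],"delta_rot": [0,0,0.38]}
    - {"grip": 130,"linear": [0.7,-39.4,0],"delta_rot": [0,0,0.38]}
    - {"grip": 130,"linear": [0.7,-39.4,0],"delta_rot": [0,0,0.38]}
    - {"grip": 130,"linear": [0.7,-39.4,0],"delta_rot": [0,0,0.38]}

```text
time: 35.65
ee_pos: [0.4697, -0.2109, 0.1937]
tcp_rot: [-179.9, -0.0, 179.2]
wrist_force: [0.1, -0.4, -0.2]
opening: 0.0417
grasp_force: 0.0
```

```bash
python3 -c "
from h import *
p=bot.camera('wrist');save(p,'w8',s=1.4);plates(p,'bare_a',.006)
p=bot.camera('scene');tray(p);plates(p,'black_a',.009);plates(p,'bare_a',.006)
go(.47,-.212,.003,180)
"
```

```text
bare_a 0.84 c [ 454.  -210.4] ang 1.0 size 76.3 24.0 | from nut 204.1 -126.7
bare_a 0.25 c [664.5  43.4] ang 48.8 size 116.1 58.1 | from nut 126.4 45.5
tray [513.7 290.8] ang 43.6 266.1 129.9 n 7717
black_a 0.85 c [513.1 286.2] ang 130.5 size 77.7 27.3 | from nut 338.9 100.7
black_a 0.71 c [473.8 250.8] ang 131.7 size 78.3 26.6 | from nut 314.7 109.0
black_a 0.69 c [564.5 334.5] ang 134.7 size 79.8 25.6 | from nut 381.5 91.7
bare_a 0.77 c [ 451.8 -206.7] ang 0.0 size 74.0 25.6 | from nut 202.5 -127.8
q [-23.9  -0.6   0.2  90.8  -0.1 -23.4] lin [ -0.02  -0.36 -19.14] rot [0.002 0.    0.008]
```

View pics/w8.png

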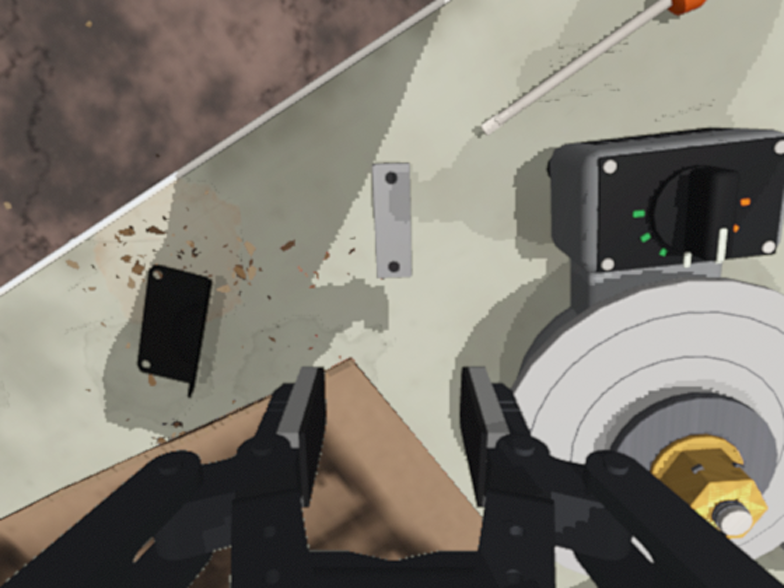

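```bash
python3 -c "
from h import *
p=bot.camera('wrist')
for u,v in((250,259),(250,264),(258,275),(244,290),(200,300),(30,380)): print(u,v,np.round(px2w(p,u,v),3))
"
```

```text
250 259 [ 0.547 -0.238  0.026]
250 264 [ 0.552 -0.238  0.027]
258 275 [ 0.565 -0.231  0.025]
244 290 [ 0.579 -0.244  0.029]
200 300 [ 0.462 -0.237  0.224]
30 380 [ 0.674 -0.465  0.044]
```

play_rows:
  targets:
    - {"grip": 130,"linear": [0.15,-0.1,-5],"delta_rot": [0,0,0.01]}
    - {"grip": 130,"linear": [0.15,-0.1,-10],"delta_rot": [0,0,0.01]}
    - {"grip": 130,"linear": [0.15,-0.1,-15],"delta_rot": [0,0,0.01]}
    - {"grip": 130,"linear": [0.15,-0.1,-18],"delta_rot": [0,0,0.01]}
    - {"grip": 130,"linear": [0.15,-0.1,-19],"delta_rot": [0,0,0.01]}
    - {"grip": 130,"linear": [0.15,-0.1,-19.2],"delta_rot": [0,0,0.01]}
    - {"grip": 130,"linear": [0.15,-0.1,-19.2],"delta_rot": [0,0,0.01]}
    - {"grip": 130,"linear": [0.15,-0.1,-19.2],"delta_rot": [0,0,0.01]}

```text
time: 36.75
ee_pos: [0.4728, -0.2111, 0.0043]
tcp_rot: [-179.8, 0.2, 180.0]
wrist_force: [1.1, 0.3, 1.8]
opening: 0.0418
grasp_force: 0.0
```

play_rows:
  targets:
    - {"grip": 220,"linear": [0,0,0],"delta_rot": [0,0,0]}
    - {"grip": 220,"linear": [0,0,0],"delta_rot": [0,0,0]}
    - {"grip": 220,"linear": [0,0,0],"delta_rot": [0,0,0]}
    - {"grip": 220,"linear": [0,0,0],"delta_rot": [0,0,0]}
    - {"grip": 220,"linear": [0,0,0],"delta_rot": [0,0,0]}

```text
time: 37.25
ee_pos: [0.4724, -0.2111, 0.0039]
tcp_rot: [-179.8, 0.1, 180.0]
wrist_force: [-1.4, 1.7, 7.1]
opening: 0.0206
grasp_force: 48.7
```

play_rows:
  targets:
    - {"grip": 150,"linear": [0,0,0],"delta_rot": [0,0,0]}
    - {"grip": 150,"linear": [0,0,-0.2],"delta_rot": [0,0,0]}
    - {"grip": 150,"linear": [0,0,-0.25],"delta_rot": [0,0,0]}
    - {"grip": 220,"linear": [0,0,-0.25],"delta_rot": [0,0,0]}
    - {"grip": 220,"linear": [0,0,-0.25],"delta_rot": [0,0,0]}
    - {"grip": 220,"linear": [0,0,-0.25],"delta_rot": [0,0,0]}
    - {"grip": 220,"linear": [0,0,-0.25],"delta_rot": [0,0,0]}
    - {"grip": 220,"linear": [0,0,2],"delta_rot": [0,0,0]}
    - {"grip": 220,"linear": [0,0,5],"delta_rot": [0,0,0]}
    - {"grip": 220,"linear": [0,0,9],"delta_rot": [0,0,0]}

```text
time: 38.25
ee_pos: [0.4704, -0.2102, 0.0915]
tcp_rot: [-180.0, -0.2, 180.0]
wrist_force: [0.1, 0.5, 0.5]
opening: 0.0224
grasp_force: 49.0
```

```bash
python3 -c "
from h import *
p=bot.camera('wrist');o=bot.get_obs();print(o['ee_pos'],o['opening']);plates(p,'bare_a',o['ee_pos'][2]+.003)
go(.576-.1253*.1736,-.0468-.1253*.9848,.15,80)
"
```

```text
[ 0.47313443 -0.21147794  0.09944114] 0.0219799747046432
bare_a 0.97 c [ 450.  -209.7] ang 0.5 size 74.4 23.8 | from nut 205.9 -127.7
q [-24.   -0.3 -10.2  79.6  -0.1 -24. ] lin [8.06 4.15 5.27] rot [ 9.000e-03  1.000e-03 -1.745e+00]
```

play_rows:
  targets:
    - {"grip": 220,"linear": [2,1,4],"delta_rot": [0,0,-0.14]}
    - {"grip": 220,"linear": [4,2,5.2],"delta_rot": [0,0,-0.28]}
    - {"grip": 220,"linear": [6,3,5.2],"delta_rot": [0,0,-0.42]}
    - {"grip": 220,"linear": [8.1,4.1,5.2],"delta_rot": [0,0,-0.56]}
    - {"grip": 220,"linear": [8.1,4.1,5.2],"delta_rot": [0,0,-0.7]}
    - {"grip": 220,"linear": [8.1,4.1,5.2],"delta_rot": [0,0,-0.84]}
    - {"grip": 220,"linear": [8.1,4.1,5.2],"delta_rot": [0,0,-0.98]}
    - {"grip": 220,"linear": [8.1,4.1,5.2],"delta_rot": [0,0,-1.12]}
    - {"grip": 220,"linear": [8.1,4.1,5.2],"delta_rot": [0,0,-1.26]}
    - {"grip": 220,"linear": [8.1,4.1,5.2],"delta_rot": [0,0,-1.4]}

```text
time: 39.35
ee_pos: [0.5523, -0.1697, 0.1432]
tcp_rot: [-179.8, -0.0, 99.4]
wrist_force: [-0.3, 0.1, -1.3]
opening: 0.0224
grasp_force: 49.2
```

play_rows:
  targets:
    - {"grip": 220,"linear": [0,0,-1],"delta_rot": [0,0,-0.14]}
    - {"grip": 220,"linear": [0,0,-3],"delta_rot": [0,0,-0.28]}
    - {"grip": 220,"linear": [0,0,-5.3],"delta_rot": [0,0,-0.345]}
    - {"grip": 220,"linear": [0,0,-5.8],"delta_rot": [0,0,-0.345]}
    - {"grip": 220,"linear": [0,0,-5.8],"delta_rot": [0,0,-0.345]}
    - {"grip": 220,"linear": [0,0,-5.8],"delta_rot": [0,0,-0.345]}

```text
time: 39.95
ee_pos: [0.5526, -0.1698, 0.0865]
tcp_rot: [-179.9, 0.0, 80.1]
wrist_force: [0.4, 0.2, -0.2]
opening: 0.0223
grasp_force: 49.2
```

```bash
python3 -c "
from h import *
p=bot.camera('wrist');save(p,'w9',s=1.4);o=bot.get_obs();print(o['ee_pos'],o['opening']);plates(p,'bare_a',o['ee_pos'][2]+.004)
go(.576-.081*.1736,-.0468-.081*.9848,.0875,80)
"
```

```text
[ 0.55274532 -0.1698064   0.08669051] 0.022217740776224636
bare_a 0.65 c [ 554.8 -152.2] ang 80.3 size 77.8 24.8 | from nut 107.5 -101.4
q [-17.1   8.5  -2.   79.5  -0.   82.9] lin [0.92 4.32 0.08] rot [-0.    -0.001 -0.001]
```

View pics/w9.png

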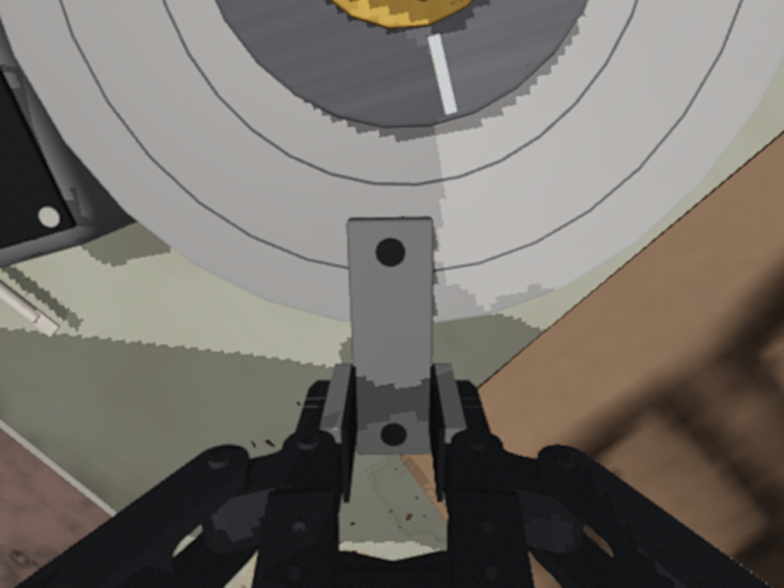

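The plate is aligned radially, with its inner end at (390,218) just outside the disc. I'll slide it in.

play_rows:
  targets:
    - {"grip": 220,"linear": [0.3,0.8,0.1],"delta_rot": [0,0,0]}
    - {"grip": 220,"linear": [0.5,1.6,0.1],"delta_rot": [0,0,0]}
    - {"grip": 220,"linear": [0.6,2.4,0.1],"delta_rot": [0,0,0]}
    - {"grip": 220,"linear": [0.75,3.2,0.1],"delta_rot": [0,0,0]}
    - {"grip": 220,"linear": [0.85,3.9,0.1],"delta_rot": [0,0,0]}
    - {"grip": 220,"linear": [0.95,4.4,0.1],"delta_rot": [0,0,0]}
    - {"grip": 220,"linear": [0.95,4.4,0],"delta_rot": [0,0,0]}
    - {"grip": 220,"linear": [0.95,4.4,-0.1],"delta_rot": [0,0,0]}

```text
time: 40.85
ee_pos: [0.5621, -0.1257, 0.0851]
tcp_rot: [-179.9, 0.0, 80.0]
wrist_force: [-0.0, 0.3, -0.4]
opening: 0.0223
grasp_force: 49.2
```

```bash
python3 -c "
from h import *
p=bot.camera('wrist');o=bot.get_obs();print(o['ee_pos'],o['wrist_force']);plates(p,'bare_a',.09)
p=bot.camera('scene');plates(p,'bare_a',.09)
go(.5621,-.1256,.0857,80)
"
```

```text
[ 0.56191189 -0.12581569  0.08481839] [ 1.09120806  0.13110884 -0.9293341 ]
bare_a 0.84 c [ 562.5 -119.8] ang 80.9 size 53.2 24.3 | from nut 74.2 -100.5
bare_a 0.23 c [573.8 -56.6] ang 170.0 size 99.7 78.1 | from nut 10.0 -102.7
q [-12.6   8.3  -2.5  79.4  -0.   87.4] lin [0.02 0.04 0.07] rot [-0.    -0.002  0.   ]
```

play_rows:
  targets:
    - {"grip": 220,"linear": [0,0,-0.1],"delta_rot": [0,0,0]}
    - {"grip": 220,"linear": [0,0,-0.1],"delta_rot": [0,0,0]}
    - {"grip": 150,"linear": [0,0,0],"delta_rot": [0,0,0]}
    - {"grip": 150,"linear": [0,0,0.1],"delta_rot": [0,0,0]}
    - {"grip": 150,"linear": [0,0,0.1],"delta_rot": [0,0,0]}
    - {"grip": 150,"linear": [0,0,3],"delta_rot": [0,0,0]}
    - {"grip": 70,"linear": [0,0,8],"delta_rot": [0,0,-0.1]}
    - {"grip": 70,"linear": [0,0,12],"delta_rot": [0,0,-0.2]}
    - {"grip": 70,"linear": [0,0,15],"delta_rot": [0,0,-0.3]}
    - {"grip": 70,"linear": [0.6,4,16],"delta_rot": [0,0,-0.4]}

```text
time: 42.05
ee_pos: [0.5686, -0.0883, 0.249]
tcp_rot: [179.8, -0.1, 56.6]
wrist_force: [1.0, 0.4, 0.1]
opening: 0.0619
grasp_force: 0.0
```

play_rows:
  targets:
    - {"grip": 70,"linear": [0.8,3.9,0],"delta_rot": [0,0,-0.14]}
    - {"grip": 70,"linear": [0.8,3.9,0],"delta_rot": [0,0,-0.28]}
    - {"grip": 70,"linear": [0.8,3.9,0],"delta_rot": [0,0,-0.37]}
    - {"grip": 70,"linear": [0.8,3.9,0],"delta_rot": [0,0,-0.37]}

```text
time: 42.45
ee_pos: [0.5761, -0.0463, 0.2452]
tcp_rot: [-179.9, 0.0, 35.9]
wrist_force: [-0.0, 0.1, -0.4]
opening: 0.0622
grasp_force: 0.0
```

```bash
python3 -c "
from h import *
p=look(pts=PTS[2:6]);plates(p,'bare_a',.09);save(p,'w10',s=1.4)
p=bot.camera('scene');plates(p,'bare_a',.09);plates(p,'black_a',.009);tray(p)
go(.576,-.0468,.1105,35.5)
"
```

```text
nut_grip 0.82 [279. 194.] z  depth [0.6427 0.0027 0.3885]
nut_grip 0.36 [298. 164.] z  depth [ 0.5996 -0.0448  0.1047]
nut_mark 0.89 [300. 166.] z [ 0.5992 -0.0477  0.101 ] depth [ 0.5999 -0.0469  0.1055]
red_line 0.63 [303. 152.] z [ 0.6096 -0.0433  0.098 ] depth [ 0.6102 -0.0424  0.1031]
white_line 0.84 [320. 207.] z [ 0.5802 -0.0834  0.098 ] depth [ 0.581  -0.0822  0.102 ]
bare_a 0.56 c [ 562.7 -120.4] ang 82.0 size 53.0 25.3 | from nut 74.8 -100.2
bare_a 0.49 c [ 558.  -122.5] ang 85.3 size 52.3 27.3 | from nut 77.8 -103.4
black_a 0.64 c [562.7 335.7] ang 135.4 size 77.0 24.3 | from nut 382.7 92.0
black_a 0.64 c [513.3 285.7] ang 131.2 size 78.4 24.3 | from nut 338.4 100.7
black_a 0.6 c [474. 251.] ang 134.4 size 76.6 23.3 | from nut 314.8 108.9
tray [513.7 290.6] ang 43.7 265.9 129.8 n 7695
q [-4.700e+00  9.300e+00  1.640e+01  9.720e+01  1.000e-01  1.394e+02] lin [ 0.000e+00  1.000e-02 -1.347e+01] rot [-0.002 -0.001 -0.007]
```

View pics/w10.png

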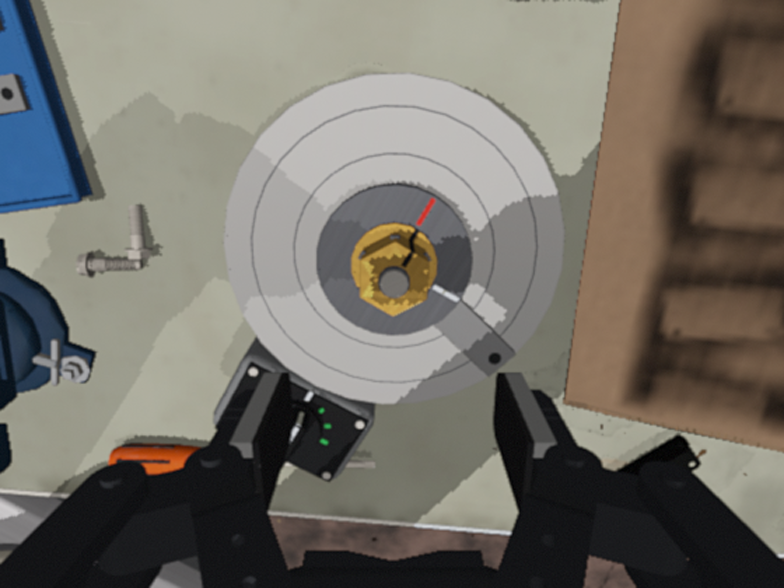

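The bare plate (470,325) sits radially under the disc and the nut mark is still at the red line. I'll regrip the nut.

play_rows:
  targets:
    - {"grip": 70,"linear": [0,0,-5],"delta_rot": [0,0,-0.007]}
    - {"grip": 70,"linear": [0,0,-9],"delta_rot": [0,0,-0.007]}
    - {"grip": 70,"linear": [0,0,-12],"delta_rot": [0,0,-0.007]}
    - {"grip": 70,"linear": [0,0,-13.4],"delta_rot": [0,0,-0.007]}
    - {"grip": 70,"linear": [0,0,-13.4],"delta_rot": [0,0,-0.007]}
    - {"grip": 230,"linear": [0,0,-13.4],"delta_rot": [0,0,-0.007]}
    - {"grip": 230,"linear": [0,0,-13.4],"delta_rot": [0,0,-0.007]}
    - {"grip": 230,"linear": [0,0,-13.4],"delta_rot": [0,0,-0.007]}
    - {"grip": 230,"linear": [0,0,-13.4],"delta_rot": [0,0,-0.007]}
    - {"grip": 230,"linear": [0,0,-13.4],"delta_rot": [0,0,-0.007]}
  force: 45

```text
time: 43.9
ee_pos: [0.5767, -0.0463, 0.1137]
tcp_rot: [-180.0, -0.1, 35.5]
wrist_force: [-4.1, 2.5, 6.0]
opening: 0.0351
grasp_force: 45.8
```

play_rows:
  targets:
    - {"grip": 230,"linear": [0,0,0.1],"delta_rot": [0,0,0.14]}
    - {"grip": 230,"linear": [0,0,0.1],"delta_rot": [0,0,0.28]}
    - {"grip": 230,"linear": [0,0,0.09],"delta_rot": [0,0,0.42]}
    - {"grip": 230,"linear": [0,0,0.07],"delta_rot": [0,0,0.56]}
    - {"grip": 230,"linear": [0,0,0.06],"delta_rot": [0,0,0.7]}
    - {"grip": 230,"linear": [0,0,0.04],"delta_rot": [0,0,0.84]}
    - {"grip": 230,"linear": [0,0,0.03],"delta_rot": [0,0,0.98]}
    - {"grip": 230,"linear": [0,0,0.02],"delta_rot": [0,0,1.12]}
    - {"grip": 230,"linear": [0,0,0.01],"delta_rot": [0,0,1.26]}
    - {"grip": 230,"linear": [0,0,-0.01],"delta_rot": [0,0,1.4]}

```text
time: 44.9
ee_pos: [0.5757, -0.0461, 0.1124]
tcp_rot: [-179.9, -0.1, 116.0]
wrist_force: [-6.0, 4.0, 2.6]
opening: 0.035
grasp_force: 46.5
```

play_rows:
  targets:
    - {"grip": 230,"linear": [0,0,-0.01],"delta_rot": [0,0,0.14]}
    - {"grip": 230,"linear": [0,0,-0.02],"delta_rot": [0,0,0.28]}
    - {"grip": 230,"linear": [0,0,-0.04],"delta_rot": [0,0,0.42]}
    - {"grip": 230,"linear": [0,0,-0.05],"delta_rot": [0,0,0.56]}
    - {"grip": 230,"linear": [0,0,-0.06],"delta_rot": [0,0,0.7]}
    - {"grip": 230,"linear": [0,0,-0.08],"delta_rot": [0,0,0.84]}
    - {"grip": 230,"linear": [0,0,-0.09],"delta_rot": [0,0,0.98]}
    - {"grip": 230,"linear": [0,0,-0.1],"delta_rot": [0,0,1.12]}
    - {"grip": 230,"linear": [0,0,-0.11],"delta_rot": [0,0,1.26]}
    - {"grip": 230,"linear": [0,0,-0.13],"delta_rot": [0,0,1.4]}

```text
time: 45.9
ee_pos: [0.5753, -0.047, 0.111]
tcp_rot: [-179.9, -0.1, -163.8]
wrist_force: [-7.9, -0.5, 2.4]
opening: 0.035
grasp_force: 46.5
```

play_rows:
  targets:
    - {"grip": 230,"linear": [0,0,-0.01],"delta_rot": [0,0,0.14]}
    - {"grip": 230,"linear": [0,0,-0.02],"delta_rot": [0,0,0.28]}
    - {"grip": 230,"linear": [0,0,-0.04],"delta_rot": [0,0,0.42]}
    - {"grip": 230,"linear": [0,0,-0.05],"delta_rot": [0,0,0.56]}
    - {"grip": 230,"linear": [0,0,-0.06],"delta_rot": [0,0,0.7]}
    - {"grip": 230,"linear": [0,0,-0.08],"delta_rot": [0,0,0.84]}
    - {"grip": 230,"linear": [0,0,-0.09],"delta_rot": [0,0,0.98]}
    - {"grip": 230,"linear": [0,0,-0.1],"delta_rot": [0,0,1.12]}
    - {"grip": 230,"linear": [0,0,-0.11],"delta_rot": [0,0,1.26]}
    - {"grip": 230,"linear": [0,0,-0.13],"delta_rot": [0,0,1.4]}

```text
time: 46.9
ee_pos: [0.5761, -0.0475, 0.1097]
tcp_rot: [-179.9, -0.1, -83.6]
wrist_force: [-2.7, -3.2, 0.1]
opening: 0.0351
grasp_force: 46.3
```

play_rows:
  targets:
    - {"grip": 230,"linear": [0,0,-0.01],"delta_rot": [0,0,0.12]}
    - {"grip": 230,"linear": [0,0,-0.02],"delta_rot": [0,0,0.24]}
    - {"grip": 230,"linear": [0,0,-0.03],"delta_rot": [0,0,0.36]}
    - {"grip": 230,"linear": [0,0,-0.04],"delta_rot": [0,0,0.45]}
    - {"grip": 230,"linear": [0,0,-0.05],"delta_rot": [0,0,0.52]}
    - {"grip": 230,"linear": [0,0,-0.05],"delta_rot": [0,0,0.52]}
    - {"grip": 230,"linear": [0,0,-0.05],"delta_rot": [0,0,0.52]}

```text
time: 47.6
ee_pos: [0.5765, -0.0473, 0.1094]
tcp_rot: [-179.9, -0.1, -54.2]
wrist_force: [-2.1, -4.3, 6.2]
opening: 0.0354
grasp_force: 46.5
```

```bash
python3 -c "
from h import *
o=bot.get_obs();print(o)"
```

```text
{'time': 47.6, 'q': array([-4.69620515e+00,  7.98210656e+00, -1.18633185e-01,  8.17185965e+01,
        9.55739164e-03, -1.30483318e+02]), 'qd': array([-0.01053884, -0.10408436, -0.04918598, -0.15986652,  0.11359527,
        0.10970881]), 'joint_efforts': array([  2.30138473, -52.60907292,  45.05656242,  -1.15281411,
         1.46689542,  -0.09143743]), 'ee_pos': array([ 0.57646277, -0.04730773,  0.10936559]), 'tcp_rot': array([-1.79856383e+02, -1.10022296e-01, -5.42130099e+01]), 'wrist_force': array([-2.11618454, -4.2994199 ,  6.18693308]), 'torque': array([-1.11142034,  0.77661889,  0.08720891]), 'grasp_force': 46.51882701219961, 'opening': 0.035440138051833645}
```

play_rows:
  targets:
    - {"grip": 230,"linear": [0,0,0],"delta_rot": [0,0,0.04]}
    - {"grip": 230,"linear": [0,0,0],"delta_rot": [0,0,0.04]}
    - {"grip": 230,"linear": [0,0,0],"delta_rot": [0,0,0.04]}

```text
time: 47.9
ee_pos: [0.5765, -0.0473, 0.1093]
tcp_rot: [-179.9, -0.1, -51.9]
wrist_force: [-2.2, -3.8, 5.9]
opening: 0.0348
grasp_force: 46.6
```

```bash
python3 -c "
from h import *
o=bot.get_obs();print(o['torque'],o['tcp_rot'],o['joint_efforts'][5])"
```

```text
[-1.07628148  0.73093774  0.04709193] [-1.79855011e+02 -1.15907842e-01 -5.19110284e+01] 0.01764611864928156
```

play_rows:
  targets:
    - {"grip": 90,"linear": [0,0,0],"delta_rot": [0,0,0]}
    - {"grip": 90,"linear": [0,0,0],"delta_rot": [0,0,0]}
    - {"grip": 90,"linear": [0,0,0],"delta_rot": [0,0,0]}
    - {"grip": 90,"linear": [0,0,4],"delta_rot": [0,0,0]}
    - {"grip": 90,"linear": [0,0,9],"delta_rot": [0,0,0]}
    - {"grip": 90,"linear": [0,0,14],"delta_rot": [0,0,0]}
    - {"grip": 90,"linear": [0,2,17],"delta_rot": [0,0,0]}
    - {"grip": 90,"linear": [0,6,18],"delta_rot": [0,0,0]}
    - {"grip": 90,"linear": [0,7,18],"delta_rot": [0,0,0]}

```text
time: 48.8
ee_pos: [0.5766, 0.0259, 0.2901]
tcp_rot: [-179.7, -0.1, -51.7]
wrist_force: [0.1, -0.8, -0.8]
opening: 0.0557
grasp_force: 0.0
```

```bash
python3 -c "
from h import *
p=look(pts=PTS);plates(p,'bare_a',.09);save(p,'w11',crop=(140,60,420,270),s=2.8)
p=bot.camera('scene');plates(p,'bare_a',.09);plates(p,'black_a',.009);tray(p)
p=bot.camera('top');look('top',PTS[2:6])
"
```

```text
selector_grip 0.6 [456. 190.] z [ 0.4346 -0.0641  0.098 ] depth [ 0.4412 -0.0632  0.1095]
selector_grip 0.33 [386.  61.] z [ 0.5667 -0.1067  0.098 ] depth [ 0.5655 -0.1082  0.0908]
selector_pointer 0.88 [440. 189.] z [ 0.4532 -0.0548  0.108 ] depth [ 0.4534 -0.0548  0.1085]
nut_grip 0.57 [334. 112.] z  depth [ 0.5809 -0.0456  0.1406]
nut_mark 0.69 [352.  86.] z [ 0.5768 -0.0733  0.101 ] depth [ 0.5764 -0.0736  0.0981]
red_line 0.87 [299.  89.] z [ 0.6112 -0.0428  0.098 ] depth [ 0.6112 -0.0428  0.0988]
white_line 0.97 [359.  78.] z [ 0.5763 -0.0821  0.098 ] depth [ 0.5766 -0.0819  0.0997]
white_line 0.22 [350.  87.] z [ 0.5776 -0.0714  0.098 ] depth [ 0.5776 -0.0714  0.0984]
clamp_disc 0.66 [331. 109.] z [ 0.5766 -0.0475  0.09  ] depth [ 0.583  -0.0463  0.1342]
clamp_disc 0.53 [152. 331.] z [0.5767 0.2621 0.09  ] depth [0.6135 0.0408 0.3431]
bare_a 0.63 c [ 562.4 -118.2] ang 82.3 size 56.1 25.5 | from nut 72.7 -100.8
bare_a 0.33 c [504.7 193.4] ang 133.8 size 64.1 20.4 | from nut 250.6 106.5
bare_a 0.47 c [ 560.3 -119.6] ang 84.5 size 49.0 27.1 | from nut 74.5 -102.2
black_a 0.89 c [563.1 335.3] ang 134.9 size 77.6 24.6 | from nut 382.3 91.9
black_a 0.89 c [513.  286.8] ang 131.9 size 78.2 26.7 | from nut 339.5 100.7
black_a 0.82 c [475.1 249.9] ang 135.2 size 74.1 26.3 | from nut 313.4 108.8
tray [513.8 290.3] ang 43.5 266.1 130.3 n 7709
nut_grip 0.47 [290. 213.] z  depth [ 0.577  -0.0565  0.1274]
nut_mark 0.56 [297. 210.] z [ 0.5858 -0.0743  0.101 ] depth [ 0.5859 -0.0745  0.0967]
red_line 0.94 [283. 199.] z [ 0.6135 -0.0373  0.098 ] depth [ 0.5712 -0.0377  0.7396]
white_line 0.67 [302. 212.] z [ 0.5828 -0.0874  0.098 ] depth [ 0.5828 -0.0874  0.0981]
```

View pics/w11.png

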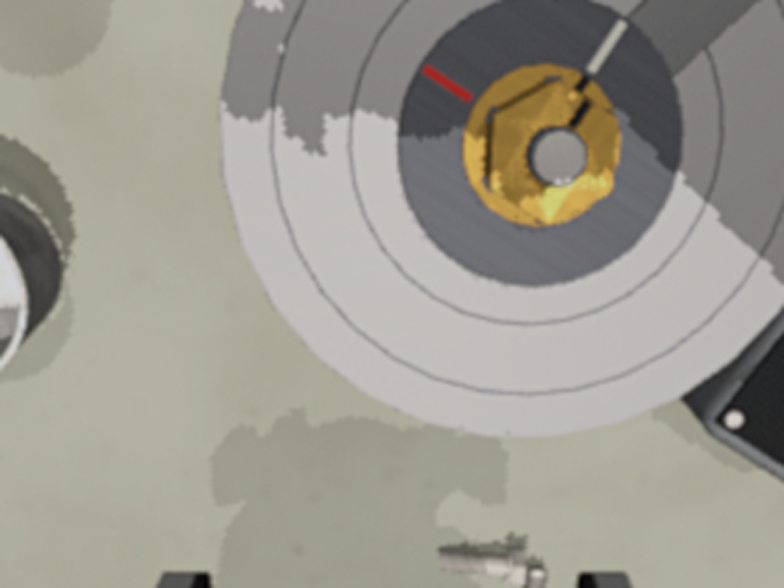

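```bash
python3 -c "
from workcell import bot
print(bot.job_done())"
```

```text
the job is handed in; nothing more can be done
None
```

The job is handed in: selector off (3 clicks back), nut opened to the red line, three black plates flat in the tray, the one bare plate found now under the disc, and the nut back at the white line; the hand-in gave no verdict.

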